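# Close the board holder and lock its jaw with the cross pin

## Task

Slide the board holder's jaw by its orange knob until it closes fully on the circuit board, so that the hole in its tongue lines up with the holes in the two lugs. Then lift the steel pin out of its sloping yellow cradle without dropping it on the bench, and drive it, tip first, from the lug nearer the robot's left through both lugs and the tongue until its brass head is fully home against that lug. Do not force it, let go, and leave the screwdriver, tape, jar and meter where they are.

Things in the scene. Friction and masses are not known exactly. Their poses are not given: they have to be found in the camera images.
- holder: Fixed board holder. Origin on the bench under it; x away from the lugs across the board, y along the pin hole, z up. Grey base x -130..100, y -65..65, 12 mm thick. Two aluminium lugs 44 mm wide at x = -70, 14 mm thick, 82 mm high: y 18..32 (entry) and -32..-18; 13.6 mm through holes along y at x -70, z 58. Green circuit board at x 15..85, z 52; fixed jaw beyond, 62 mm high.
- entry_hole (a point): Centre of the entry hole's outer mouth: on the outer face of the lug on the holder's +y side (the robot's left). The pin enters here, moving along the holder's -y. Same axes as the holder.
- exit_hole (a point): Centre of the hole's outer mouth on the other lug (holder's -y side), 64 mm from entry_hole along -y.
- jaw (a joint): Opening of the steel sliding jaw, m: 0 = closed fully on the board, hard stop, tongue hole in line with the lug holes; grows up to 0.045 as the jaw slides to the holder's -x. Starts open 0.015 to 0.04. It takes about 3 N to slide and stays where it is left.
- jaw_knob (a point): Centre of the top (z = 106 mm) of the sliding jaw's orange knob: upright cylinder 18 mm across, 38 mm tall, on the jaw's bar (20 mm in x, 60 in y, 68 high). Moves with the jaw; closed, it is at x 5, y 0 of the holder. Behind the bar (-x) runs the tongue, 90 mm long, y -16..16, top at z 72.
- tongue_hole (a point): Centre of the mouth of the 13.6 mm hole in the jaw's tongue, on the tongue's +y face; moves with the jaw, and lies on the line of the lug holes when the jaw is closed.
- pin: Loose steel pin, about 110 g: round shank 12 mm across, 95 mm long, its last 12 mm tapering to 5 mm at the tip; brass head a disc 24 mm across, 8 mm thick. Origin: on the axis at the shoulder, where shank meets head. Its own -y points along the shank to the tip. May be rolled about its axis. Steel-dry friction: part-way in it droops a little and jams if pushed at its head's rim.
- pin_tip (a point): End of the pin's tip, on its axis, 95 mm from the origin along the pin's -y.
- cradle: Fixed yellow cradle, base 60 (x) by 140 (y) by 10 mm; origin on the bench. Two open V rests, 10 mm thick; the pin slopes 20 degrees down towards the cradle's -y, tip low. From the pin's shoulder the rests span 2..12 and 70..80 mm along it; clear air between, pin axis there about 62 mm above the bench. Rests rise 4 mm above the pin's axis, 14 mm to each side.
- screwdriver: Bystander: screwdriver about 170 mm long with a green handle lying on the bench; leave alone.
- tape: Bystander: roll of black tape, 72 mm across, 19 mm high; leave alone.
- jar: Bystander: amber jar, 56 mm across, 65 mm high; leave alone.
- meter: Bystander: grey hand-held meter, 160 by 80 by 34 mm, lying on its back; leave alone.
Things that resemble listed ones, but are neither listed nor needed, are in the scene too. Several things look just like the cradle: the one meant starts farthest from the robot's base.

How it is judged:
On the way, in this order (a step that is already met when the one before it is completed fails the run):
1. the jaw is slid closed on the board (opening under 3 mm) (value of joint jaw below 0.003 m), for 0.2 s.
2. the pin is out of the cradle, held by the fingers (distance of pin from where it was at the start of the episode above 0.04 m and contact force between pin and cradle below 0.01 N and contact force between pin and the fingers above 0.5 N), for 0.2 s.
At the end, for the whole second after the job is handed in: Jaw open less than 3 mm; pin at rest through both lugs and the tongue from the +y side, shoulder within 4 mm of the entry lug's face, within 4 mm of the hole axis and 0.08 rad of its direction, tip 23 mm or more out of the far lug (value of joint jaw below 0.003 m and y of pin in the frame of holder between 0.029 and 0.036 m and y of pin_tip in the frame of holder below -0.055 m and x of pin in the frame of holder between -0.074 and -0.066 m and z of pin in the frame of holder between 0.054 and 0.062 m and angle between the y axis of pin and the y axis of holder, either way round below 0.08 rad and linear speed of pin below 0.02 m/s); the robot touches nothing.
It fails at once if the pin falls on the bench (height (world z) of pin below 0.022 m).
It fails at once if the pin is forced: it bears on the holder with more than 60 N (contact force between pin and holder above 60 N).
It fails at once if a bystander is disturbed (moved more than 30 mm) (distance of any of screwdriver, tape, jar, meter from where it was at the start of the episode above 0.03 m).
It also fails if it takes over 67 s, if anything falls off the work surface, if the arm or the gripper's body presses on something with over 40 N, if the wrist force passes 120 N, or if a joint passes its speed limit or range.

## Robot

A 7-joint arm with a two-finger parallel gripper is mounted at the origin on the work surface. World frame = base frame: x ahead of the robot, y to its left, z up, the work surface at z = 0. Lengths are in m, angles in rad, forces in N, time in s.
With the tool pointing down it reaches from about 0.4 to 0.875 m from the base axis. Payload 4.4 kg.
Tool frame: the origin (TCP) lies at the centre of the arm's flange, where the gripper is bolted on; the fingertips stand tip_extent ahead of it and the grasp point (between the pads) lies 155 mm ahead of it (tip_extent is the distance from the TCP to the fingertips, in m); y points along the fingers, z is the direction in which the jaws open and shut, and the axes are right-handed (so a half turn about y gives the same grasp; the last joint's range is limited). The gripper opens to 85 mm and grips with 20 to 120 N. Pads are 22 mm wide; open, the fingers measure 114 mm over their backs; the gripper's body (76 mm by 85 mm) begins 54 mm behind the grasp point. The pads swing forward as they close: fully open they stand 13 mm farther back than shut.
Start: joints at [-1.211, 0.628, 0.038, 1.517, -0.027, 0.996, -0.02], TCP at [0.268, 0.592, 0.405] pointing down, gripper open.
Joint ranges: [-3.06, 3.06], [-0.37, 2.12], [-1.25, 1.32], [0.18, 2.47], [-1.1, 4.24], [0.23, 1.98], [-2.94, 2.94]. Speed limits (rad/s): [2.57, 2.57, 3.14, 3.14, 3.14, 3.14, 3.14].

## Interface

Orientations are given as a unit quaternion [w, x, y, z].
In Python, from bench import observe, get_image, finish_job, tip_extent gives the robot as it stands. The module is installed in compiled form; this text tells all that it offers.
- The arm moves only by the tool drive_tool, never from a script. Its argument "steps" is a list that holds one entry, the list of rows, each a list of 5 numbers: the shift along the tool's x, y, z in mm, then the turn about the tool's y in rad, then the opening, from 0 (shut) to 1 (fully open). A call has 1 to 5 rows; each row is the pose to reach, as a shift and turn from the pose measured when the call began, along the tool's axes at that moment; what a row does not reach only later rows make up. A row lasts 1/12 s, in which the tool goes at most 41.7 mm and 7.16 degrees, less where a joint would pass 70% of its speed; a pose out of reach is approached as far as the arm can. A call with a gripper value outside its range is refused whole. The fingers move at their own pace and stop on an object; "newtons" is the grip in N (left out, the last holds). Time passes only in rows, so rows that repeat a pose let the fingers close. It gives the time, the measured TCP pose, the force and the opening at its end, in the units of the state.
- observe(): the state, without advancing time (a new reading comes with each control period).
- get_image(name): name is "scene" or "top" or "wrist"; returns a dict with "img" (480x640x3 uint8, red, green, blue), "fx", "fy", "cx", "cy" (pixels), "cam_to_world" (4x4, takes a point from camera to world coordinates); the wrist camera has in their place "hand_eye" (4x4, takes a point from camera to tool coordinates, whose origin is the TCP and whose axes are the tool frame's). Camera axes: x right, y up, looking along -z (the intrinsics and any distortion apply to the point x, -y, -z); pixel columns grow to the right and rows downward; lengths in m; the calibration is good to about 2 mm. A picture is of the moment at which its call begins: read the wrist's pose just before it. There is no depth.
- finish_job(): hands the job in, once; it reports no verdict.
The state is a dict: "clock": time; "joints": joint angles; "qd": joint speeds; "joint_torque": joint torques, N m; "ee_pos": TCP position; "tcp_rot": TCP orientation; "ft_force": force on the tool from outside, world axes, zero at the start; "ft_torque": the same for the moment, N m; "grip_width": finger opening in m.
Only numpy, scipy, OpenCV 4.12 (cv2) and the standard library are available. Lean on these libraries where they do the work, as an engineer would, in place of code of your own. Each camera call takes 0.05 s, during which the arm holds its last target.

## Working session

There is one attempt and no reset: what is moved stays moved. The work goes in short steps, Python scripts to look and compute and a tool call to move; the robot and the scene stay as the last step left them, time stands still between calls to the robot, and variables do not carry over. Pictures are saved under pics/ and viewed, and the job is handed in when it is done.

Besides the shell and the picture viewer there is one more tool, called after "Request:" in YAML: its name, and indented under it one key for each argument. drive_tool: Moves the arm, as the interface text tells. Its arguments: {"type":"object","properties":{"steps":{"type":"array","items":{"type":"array","items":{"type":"array","items":{"type":"number"}}}},"newtons":{"type":"number"}},"required":["steps"]}

```bash
mkdir -p pics
python3 - <<'E'
from bench import *
import bench,cv2,numpy as np
o=observe()
for k,v in o.items(): print(k,np.round(v,3))
print(tip_extent if not callable(tip_extent) else tip_extent())
for n in ["scene","top","wrist"]:
    d=get_image(n); cv2.imwrite(f"pics/{n}0.png",d["img"][:,:,::-1])
    print(n,d["fx"],d["fy"],d["cx"],d["cy"],{k:np.round(v,4).tolist() for k,v in d.items() if k not in("img","fx","fy","cx","cy")})
E
```

```text
clock 0.0
joints [-1.211  0.629  0.038  1.518 -0.027  0.996 -0.02 ]
qd [ 0.     0.002 -0.001 -0.001 -0.    -0.001  0.001]
joint_torque [-0.0000e+00 -5.6341e+01  1.2260e+00 -1.9345e+01  1.1000e-02  1.1000e-02
  0.0000e+00]
ee_pos [0.268 0.592 0.404]
tcp_rot [-0.69   0.692 -0.15   0.149]
ft_force [-0.043  0.377  0.058]
ft_torque [-0.044  0.034  0.006]
grip_width 0.085
0.1734
scene 466.97401084947944 466.97401084947944 321.444543184535 238.99673936518633 {'cam_to_world': [[-0.6691, -0.5438, 0.5065, 1.0533], [0.7432, -0.4908, 0.4547, 0.3997], [0.0013, 0.6807, 0.7325, 0.8176], [0.0, 0.0, 0.0, 1.0]]}
top 623.8404759019127 623.8404759019127 306.6761842129063 242.85232913644523 {'cam_to_world': [[-0.0673, 0.9774, -0.2002, 0.3318], [-0.9977, -0.067, 0.0082, -0.0432], [-0.0054, 0.2003, 0.9797, 1.2711], [0.0, 0.0, 0.0, 1.0]]}
wrist 338.2547838001468 338.2547838001468 318.81589870061725 240.64872681839103 {'hand_eye': [[-0.0009, -0.9662, -0.2577, -0.0667], [0.0014, 0.2577, -0.9662, 0.0302], [1.0, -0.0013, 0.0011, -0.0007], [0.0, 0.0, 0.0, 1.0]]}
```

View pics/scene0.png

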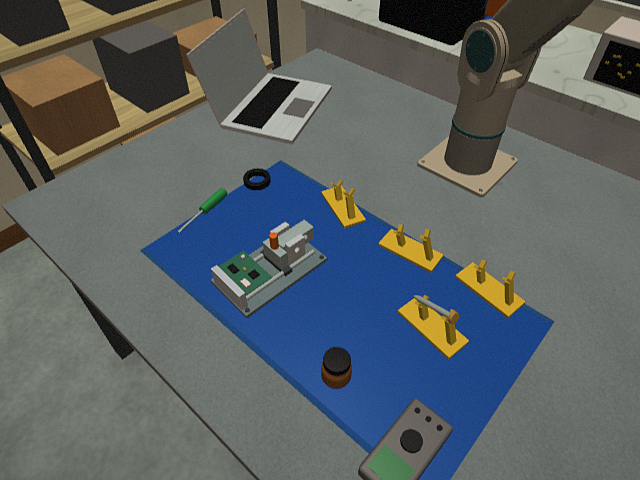

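View pics/top0.png

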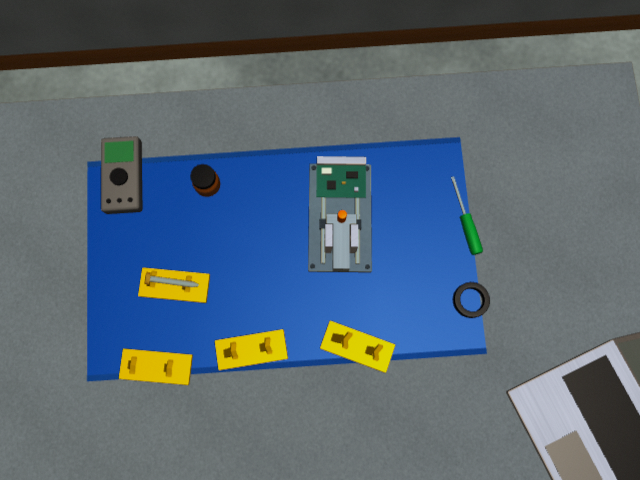

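View pics/wrist0.png

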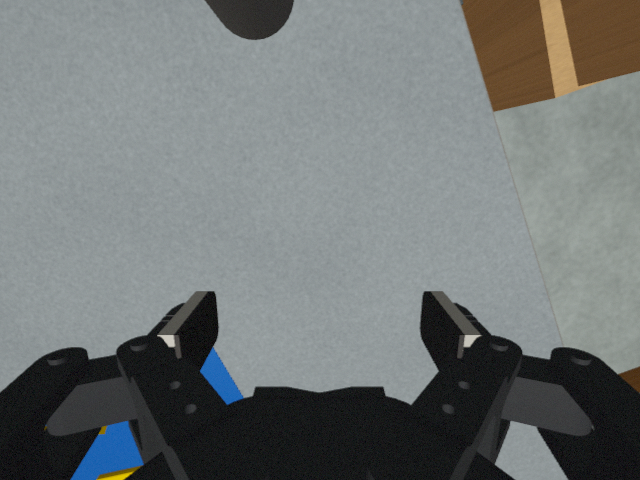

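Four yellow cradles are visible in the top view: (173,284), (155,366), (251,349) and (357,346). The one at (173,284) holds a pin and is farthest up the image, which is +x, away from the base. I'll measure them and enlarge.

```bash
cat > h.py <<'E'
from bench import *
import cv2,numpy as np
from scipy.spatial.transform import Rotation as R
def pose():
    o=observe(); q=o["tcp_rot"]; return np.array(o["ee_pos"]),R.from_quat([q[1],q[2],q[3],q[0]]).as_matrix(),o
def cam(n):
    p,Rm,o=pose(); d=get_image(n)
    if n=="wrist":
        T=np.eye(4);T[:3,:3]=Rm;T[:3,3]=p; d["T"]=T@np.array(d["hand_eye"])
    else: d["T"]=np.array(d["cam_to_world"])
    return d
def ray(d,u,v):
    r=np.array([(u-d["cx"])/d["fx"],-(v-d["cy"])/d["fy"],-1.]); r=d["T"][:3,:3]@r
    return d["T"][:3,3],r/np.linalg.norm(r)
def onz(d,u,v,z):
    c,r=ray(d,u,v); return c+r*(z-c[2])/r[2]
def tri(rs):
    A=0;b=0
    for c,r in rs:
        P=np.eye(3)-np.outer(r,r);A=A+P;b=b+P@c
    x=np.linalg.solve(A,b); return x,[np.linalg.norm(np.cross(x-c,r)) for c,r in rs]
def proj(d,X):
    x=np.linalg.inv(d["T"])@np.append(X,1); return d["cx"]-d["fx"]*x[0]/x[2], d["cy"]+d["fy"]*x[1]/x[2]
def save(d,n,crop=None,s=1):
    im=d["img"][:,:,::-1]
    if crop: x0,y0,x1,y1=crop; im=cv2.resize(im[y0:y1,x0:x1],None,fx=s,fy=s,interpolation=cv2.INTER_CUBIC)
    cv2.imwrite(f"pics/{n}.png",im)
def mask(d,lo,hi): return cv2.inRange(cv2.cvtColor(d["img"],cv2.COLOR_RGB2HSV),lo,hi)
def comps(m,amin=30):
    n,l,s,c=cv2.connectedComponentsWithStats(m); return [(s[i,4],c[i].round(1),s[i,:4]) for i in range(1,n) if s[i,4]>amin]
def st():
    p,Rm,o=pose(); print("t",round(o["clock"],2),"tcp",(p*1e3).round(1),"tx",Rm[:,0].round(3),"tz",Rm[:,2].round(3),"F",np.round(o["ft_force"],1),"w",round(o["grip_width"]*1e3,1))
    return p,Rm,o
E
python3 - <<'E'
from h import *
st()
d=cam("top"); s=cam("scene")
for c in comps(mask(d,(20,150,120),(35,255,255)),300): print("yel",c[0],c[1],onz(d,*c[1],0.01).round(3))
for c in comps(mask(d,(3,180,120),(14,255,255)),10): print("or",c, onz(d,*c[1],0.1).round(3))
for c in comps(mask(s,(3,180,120),(14,255,255)),10): print("or s",c)
for c in comps(mask(d,(50,60,40),(85,255,255)),300):
    print("green",c[0],c[1])
m=mask(d,(50,60,40),(90,255,200))
for k in cv2.findContours(m,0,2)[0]:
    if cv2.contourArea(k)>800: r=cv2.minAreaRect(k);print(r,onz(d,*r[0],.052).round(3))
save(d,"t1",(110,240,230,320),6); save(d,"t2",(290,140,390,290),4)
save(s,"s2",(200,200,340,330),5)
E
```

```text
t 0.15 tcp [268.3 591.8 404. ] tx [ 0.911 -0.413 -0.   ] tz [ 0.413  0.911 -0.001] F [ 0.8 -0.4  0.7] w 85.4
yel 1668 [173.9 285.3] [0.52  0.222 0.01 ]
yel 1933 [357.8 346.5] [ 0.372 -0.141  0.01 ]
yel 2001 [251.  349.2] [0.381 0.072 0.01 ]
yel 2117 [155.3 366.5] [0.36  0.263 0.01 ]
or (np.int32(18), array([339.8, 213.3]), array([338, 210,   6,   9], dtype=int32)) [ 0.625 -0.121  0.1  ]
or s (np.int32(38), array([272.6, 235.3]), array([269, 233,   8,   6], dtype=int32))
green 632 [118.5 151.4]
green 1385 [341.3 181.4]
green 501 [471.3 233.8]
((341.0, 181.0), (32.0, 50.0), 90.0) [ 0.704 -0.132  0.052]
```

View pics/t1.png

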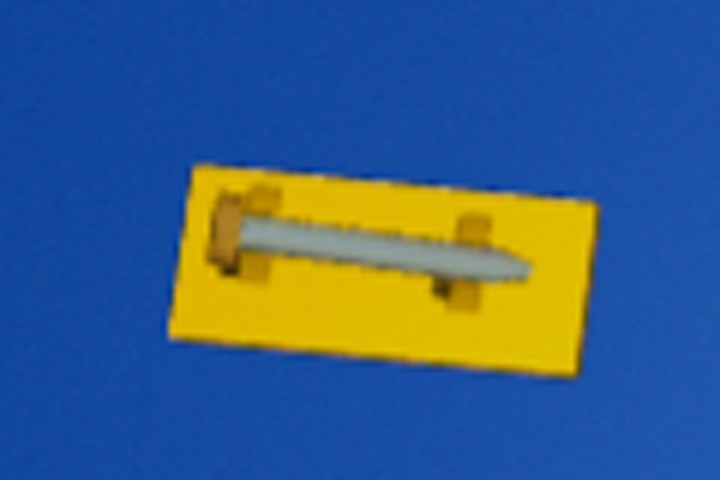

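View pics/t2.png

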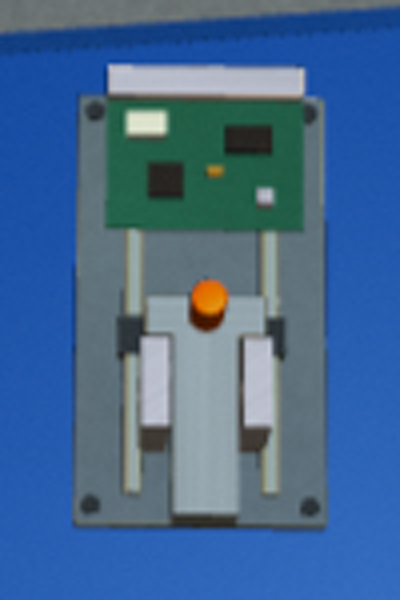

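View pics/s2.png

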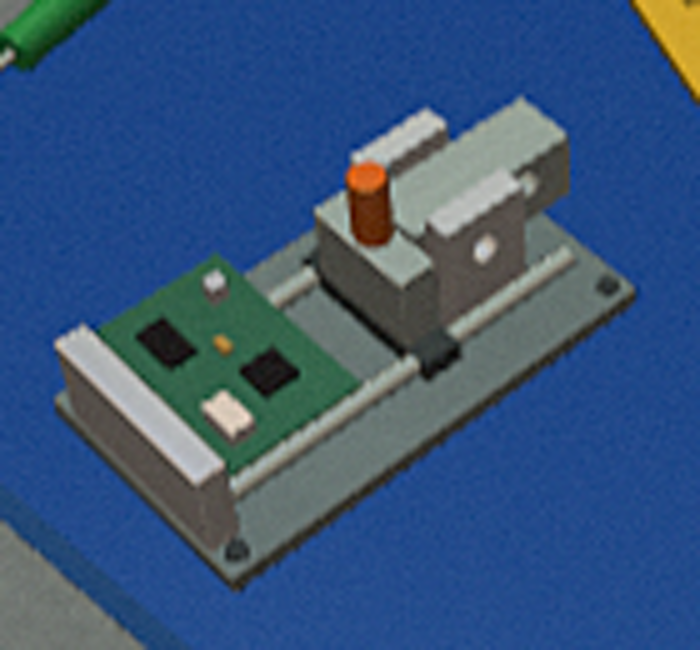

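The crop confirms the pin: its brass head is at about (148,278) and its tip at (198,285), in the cradle at world (0.52, 0.22). That cradle is 0.57 m from the base, against 0.39 to 0.45 m for the other three. Next I'll work out the poses.

Run:
```python
from h import *
d=cam("top"); s=cam("scene")
t=lambda x,y:(290+x/4-.4,140+y/4-.4)
B={k:onz(d,*t(*v),.012) for k,v in dict(BL=(74,524),BR=(326,524),TL=(79,97),TR=(323,97)).items()}
G={k:onz(d,*t(*v),.052) for k,v in dict(TL=(106,99),TR=(303,99),BL=(106,228),BR=(303,228)).items()}
for D in (B,G):
    print({k:v[:2].round(4) for k,v in D.items()})
    c=sum(D.values())/4; x=(D['TL']+D['TR']-D['BL']-D['BR'])/2; y=(D['TL']+D['BL']-D['TR']-D['BR'])/2
    print(c.round(4),np.linalg.norm(x),np.linalg.norm(y),np.degrees(np.arctan2(x[1],x[0])),np.degrees(np.arctan2(-y[0],y[1])))
k=tri([ray(d,*t(209,292)),ray(s,273.2,235.2)]);print("knob",k)
L={k:onz(d,*t(*v),.082) for k,v in dict(l1=(141,336),l2=(170,336),l3=(170,427),l4=(141,427),r1=(243,336),r2=(272,336),r4=(272,427),r3=(243,427)).items()}
l=sum(L[i] for i in('l1','l2','l3','l4'))/4;r=sum(L[i] for i in('r1','r2','r3','r4'))/4
print("lugs",l.round(4),r.round(4),(l+r)[:2]/2)
# pin
u=lambda x,y:(110+x/6-.4,240+y/6-.4)
h=onz(d,*u(226,230),.076);tp=onz(d,*u(530,270),.043);print("pin",h.round(4),tp.round(4),np.linalg.norm((h-tp)[:2]))
C=[onz(d,*u(*v),.01) for v in ((195,165),(597,203),(577,376),(169,338))];print("cradle",np.round(sum(C)/4,4),[c[:2].round(4) for c in C])
save(s,"s3",(380,270,500,370),6)
```

```text
{'BL': array([ 0.5313, -0.0527]), 'BR': array([ 0.5225, -0.1809]), 'TL': array([ 0.7589, -0.0708]), 'TR': array([ 0.75  , -0.1994])}
[ 0.6407 -0.1259  0.012 ] 0.22829753004766531 0.12873360471096829 -4.5966262445907216 -3.9360729875988367
{'TL': array([ 0.7433, -0.0836]), 'TR': array([ 0.7364, -0.1841]), 'BL': array([ 0.6751, -0.0788]), 'BR': array([ 0.6682, -0.1783])}
[ 0.7058 -0.1312  0.052 ] 0.06841000736528287 0.10022676448602963 -4.4845320313032495 -3.955299267194437
knob (array([ 0.62317191, -0.12332191,  0.10882138]), [np.float64(0.00115049020648493), np.float64(0.0011504902064848914)])
lugs [ 0.5877 -0.0966  0.082 ] [ 0.5843 -0.1461  0.082 ] [ 0.58598863 -0.12135329]
pin [0.528  0.2594 0.076 ] [0.5132 0.1675 0.043 ] 0.09305002257505762
cradle [0.5215 0.2226 0.01  ] [array([0.562 , 0.2863]), array([0.5396, 0.1497]), array([0.481 , 0.1585]), array([0.5033, 0.296 ])]
```

View pics/s3.png

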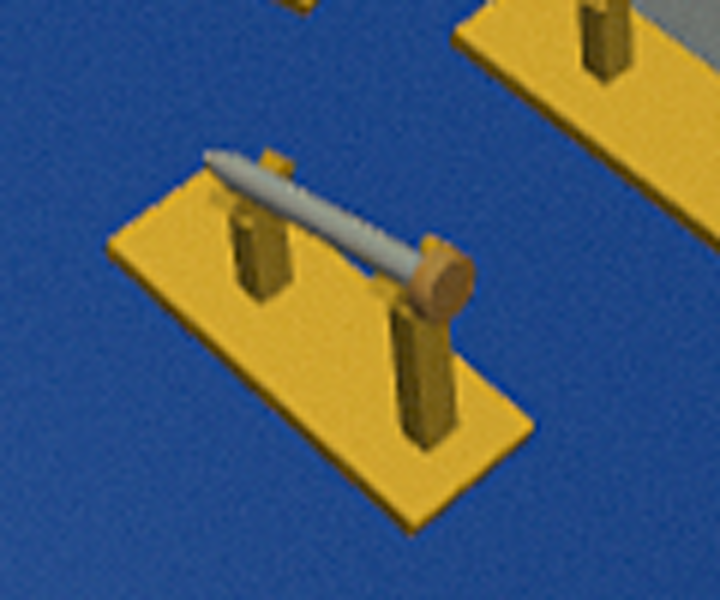

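```bash
cat >> h.py <<'E'
HO=np.array([.6557,-.127,0]); HA=np.radians(-4.2)
HX=np.array([np.cos(HA),np.sin(HA),0]); HY=np.array([-np.sin(HA),np.cos(HA),0])
def H(x,y,z): return HO+HX*x/1e3+HY*y/1e3+np.array([0,0,z/1e3])
def go(target,ang):
    "shift in tool axes (mm) & turn (rad) to put TCP at target with tz at world angle ang"
    p,Rm,o=st(); d=Rm.T@(np.array(target)-p)*1e3
    a=np.arctan2(Rm[1,2],Rm[0,2]); t=-(ang-a); t=(t+np.pi)%(2*np.pi)-np.pi
    print("shift",d.round(1),"turn",t.round(4),"| tilt",Rm[:,1].round(4))
def unH(p): v=p-HO; return np.array([v@HX,v@HY,v[2]])*1e3
E
python3 -c "
from h import *
go([.623,-.1233,.36],HA)
"
```

```text
t 0.35 tcp [268.4 591.9 404.5] tx [ 0.911 -0.413 -0.   ] tz [ 0.413  0.911 -0.   ] F [ 0.2  0.7 -0.2] w 85.6
shift [ 618.3   44.7 -504.9] turn 1.2183 | tilt [-2.e-04 -4.e-04 -1.e+00]
```

Request:
drive_tool:
  steps:
    - [[31,0,-25,0.06,1],[62,0,-50,0.12,1],[93,0,-75,0.18,1],[124,0,-100,0.24,1],[155,0,-125,0.3,1]]

```text
clock: 0.77
ee_pos: [0.3585, 0.4123, 0.4047]
tcp_rot: [-0.661, 0.661, -0.252, 0.252]
ft_force: [1.5, -0.3, -1.0]
grip_width: 0.0857
```

```bash
python3 -c "
from h import *
go([.623,-.1233,.36],HA);print(pose()[2]['joints'])
"
```

```text
t 0.77 tcp [358.5 412.3 404.7] tx [ 0.746 -0.666  0.   ] tz [ 0.666  0.746 -0.   ] F [ 1.5 -0.3 -1. ] w 85.7
shift [ 553.9   44.8 -223.6] turn 0.9156 | tilt [ 1.e-04 -1.e-04 -1.e+00]
[-0.99044448  0.48175493  0.12361465  1.81160187 -0.07568188  0.85281193
  0.01140675]
```

Request:
drive_tool:
  steps:
    - [[38,0,-15,0.065,1],[76,0,-31,0.13,1],[114,0,-46,0.19,1],[152,0,-61,0.26,1],[190,0,-77,0.32,1]]

```text
clock: 1.18
ee_pos: [0.4496, 0.2266, 0.4051]
tcp_rot: [0.612, -0.611, 0.355, -0.355]
ft_force: [1.0, 0.2, 0.6]
grip_width: 0.0856
```

```bash
python3 -c "
from h import *
go([.623,-.1233,.36],HA)
"
```

```text
t 1.18 tcp [449.6 226.6 405.1] tx [ 0.496 -0.868  0.   ] tz [0.868 0.496 0.001] F [1.  0.2 0.6] w 85.6
shift [389.9  45.1 -23.1] turn 0.5926 | tilt [ 8.e-04  4.e-04 -1.e+00]
```

Request:
drive_tool:
  steps:
    - [[39,0,-2,0.065,1],[78,0,-5,0.13,1],[117,0,-7,0.19,1],[156,0,-9,0.26,1],[195,0,-12,0.32,1]]

```text
clock: 1.6
ee_pos: [0.5366, 0.0497, 0.4053]
tcp_rot: [0.547, -0.546, 0.448, -0.449]
ft_force: [0.8, 0.5, -0.7]
grip_width: 0.0857
```

```bash
python3 -c "
from h import *
go([.623,-.1233,.36],HA)
"
```

```text
t 1.6 tcp [536.6  49.7 405.3] tx [ 0.195 -0.981 -0.   ] tz [0.981 0.195 0.002] F [ 0.8  0.5 -0.7] w 85.7
shift [186.5  45.3  50.9] turn 0.2695 | tilt [ 1.6e-03  8.0e-04 -1.0e+00]
```

Request:
drive_tool:
  steps:
    - [[37,8,10,0.06,0.5],[75,16,20,0.12,0.5],[112,24,30,0.18,0.5],[150,32,41,0.24,0.5],[186,45,51,0.27,0.5]]

```text
clock: 2.02
ee_pos: [0.624, -0.1249, 0.3608]
tcp_rot: [-0.482, 0.479, -0.518, 0.52]
ft_force: [1.1, 0.1, 0.3]
grip_width: 0.0426
```

Run:
```python
from h import *
go([.623,-.1233,.257],HA)
d=cam("wrist");save(d,"w1")
```

```text
t 2.02 tcp [ 624.  -124.9  360.8] tx [-0.077 -0.997 -0.001] tz [ 0.997 -0.077  0.004] F [1.1 0.1 0.3] w 42.6
shift [ -1.5 103.8  -1.5] turn -0.0033 | tilt [ 3.9e-03  3.0e-04 -1.0e+00]
```

View pics/w1.png

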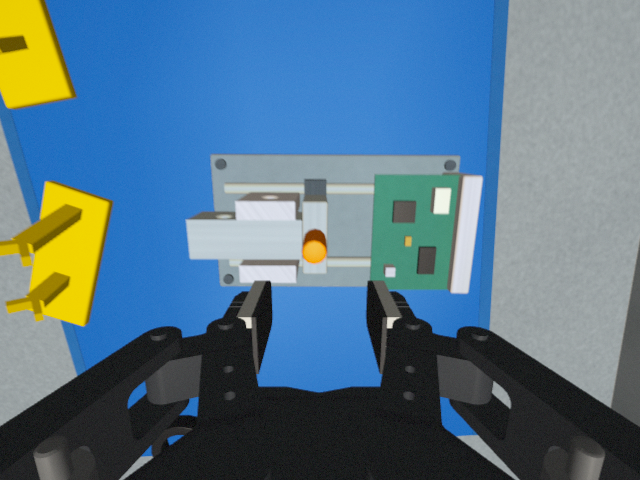

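Wrist view: the knob top is at about (316,253), between the fingers, and the holder is square to the image. I'll check it against the estimate.

Run:
```python
from h import *
d=cam("wrist")
for c in comps(mask(d,(8,200,200),(16,255,255)),30): print(c,onz(d,*c[1],.106),unH(onz(d,*c[1],.106)))
# base corners
for uv in ((212,155),(461,155),(219,287)): print(unH(onz(d,*uv,.012)).round(1))
```

```text
[-126.7   50.5   12. ]
[98.3 48.1 12. ]
[-131.9  -77.9   12. ]
```

Run:
```python
from h import *
p,Rm,o=st()
d=cam("wrist");t=cam("top");s=cam("scene")
print(d.keys())
for nm,X in dict(knobtop=[.623,-.1233,.106],bl=H(-130,65,12),tl=H(100,65,12),br=H(-130,-65,12),ftip=p+Rm@[0,.1734,0.02]).items():
    print(nm,[np.round(proj(c,np.array(X)),1) for c in (d,t,s)])
save(t,"t3",(250,120,420,300),4); save(s,"s4",(180,120,380,320),4)
save(d,"w2")
```

```text
t 2.12 tcp [ 623.2 -130.2  358.4] tx [-0.083 -0.997  0.005] tz [ 0.997 -0.083  0.001] F [-1.6 -0.8 -0.4] w 42.6
dict_keys(['img', 'fx', 'fy', 'cx', 'cy', 'hand_eye', 'T'])
knobtop [array([320. , 236.7]), array([341.3, 213.5]), array([272.8, 236. ])]
bl [array([210.8, 142.4]), array([308.1, 270.8]), array([326.9, 257.6])]
tl [array([467.5, 140. ]), array([308.7, 163.3]), array([246.1, 316.8])]
br [array([222.9, 278. ]), array([371.8, 271.2]), array([289.2, 228. ])]
ftip [array([366.4, 296.6]), array([347.8, 191.5]), array([259. , 211.5])]
```

View pics/t3.png

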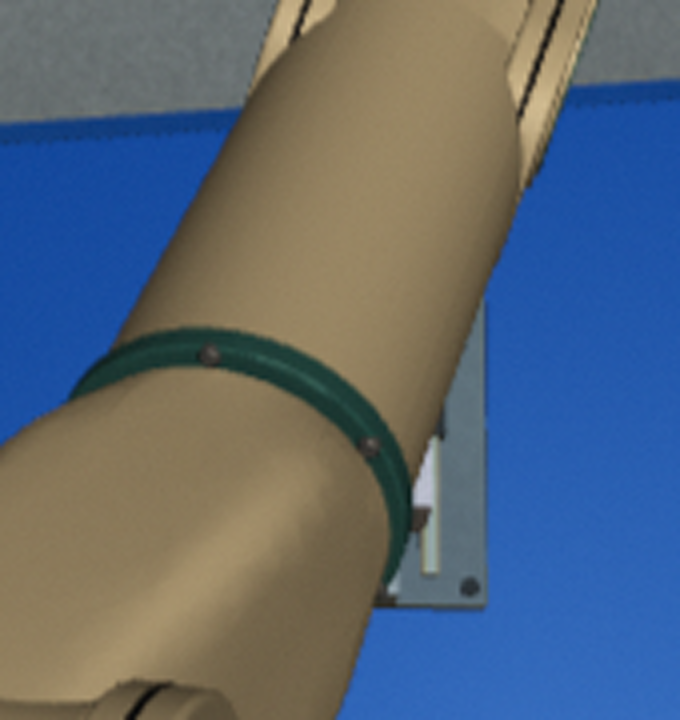

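View pics/s4.png

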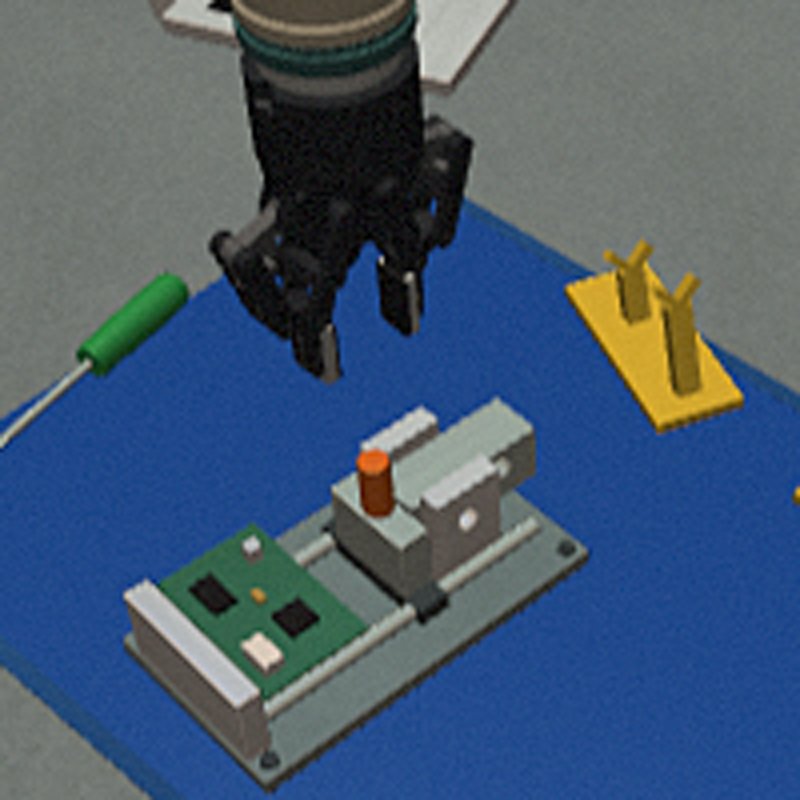

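View pics/w2.png

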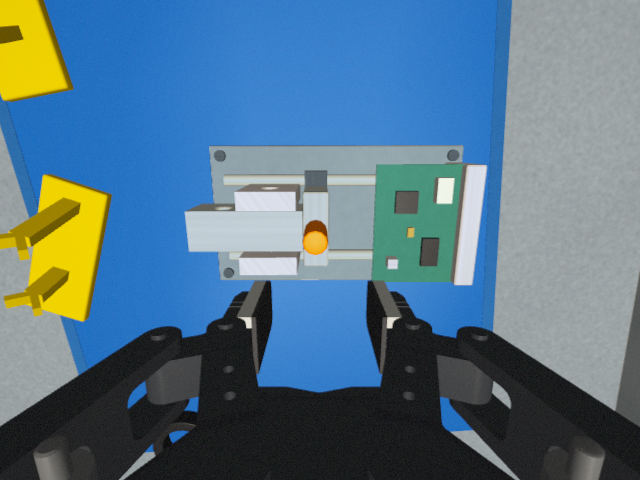

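The first picture was taken while the arm was still settling. I'll align and hold, then measure again.

Request:
drive_tool:
  steps:
    - [[-6,35,0,0,0.5],[-6,50,0,0,0.5],[-6,50,0,0,0.5],[-6,50,0,0,0.5],[-6,50,0,0,0.5]]

```text
clock: 2.68
ee_pos: [0.6238, -0.1156, 0.3115]
tcp_rot: [-0.483, 0.48, -0.517, 0.518]
ft_force: [0.3, 0.3, 0.2]
grip_width: 0.0425
```

Run:
```python
from h import *
go([.623,-.1233,.257],HA)
d=cam("wrist");save(d,"w3")
st()
for nm,X in dict(knobtop=[.623,-.1233,.106],bl=H(-130,65,12),tl=H(100,65,12),br=H(-130,-65,12)).items(): print(nm,np.round(proj(d,np.array(X)),1))
```

```text
t 2.68 tcp [ 623.8 -115.6  311.5] tx [-0.072 -0.997 -0.002] tz [ 0.997 -0.072  0.003] F [0.3 0.3 0.2] w 42.5
shift [ 7.8 54.5 -0.4] turn 0.0009 | tilt [ 0.0029  0.0016 -1.    ]
t 2.73 tcp [ 623.9 -115.9  311.8] tx [-0.073 -0.997 -0.002] tz [ 0.997 -0.073  0.004] F [-0.5 -0.1  1.1] w 42.7
knobtop [320.7 285.9]
bl [194.9 162.4]
tl [491.  162.9]
br [208.6 314.8]
```

View pics/w3.png

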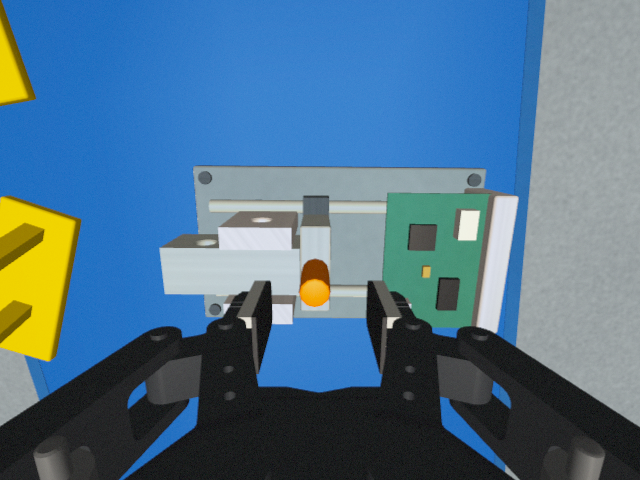

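Request:
drive_tool:
  steps:
    - [[10,20,-2,0,0.5],[10,40,-2,0,0.5],[10,53,-2,0,0.5],[10,53,-2,0,0.5],[10,53,-2,0,0.5]]

```text
clock: 3.15
ee_pos: [0.6215, -0.1254, 0.259]
tcp_rot: [-0.483, 0.48, -0.517, 0.518]
ft_force: [-0.2, 0.5, -0.7]
grip_width: 0.0433
```

Run:
```python
from h import *
go([.6215,-.1255,.257],HA)
d=cam("wrist");save(d,"w4")
st()
for nm,X in dict(knobtop=[.623,-.1233,.106],bl=H(-130,65,12),tl=H(100,65,12)).items(): print(nm,np.round(proj(d,np.array(X)),1))
```

```text
t 3.15 tcp [ 621.5 -125.4  259. ] tx [-0.072 -0.997 -0.002] tz [ 0.997 -0.072  0.003] F [-0.2  0.5 -0.7] w 43.3
shift [ 0.1  2.  -0. ] turn 0.0009 | tilt [ 0.0035  0.0018 -1.    ]
t 3.2 tcp [ 621.9 -125.5  259.7] tx [-0.072 -0.997 -0.002] tz [ 0.997 -0.072  0.005] F [0.7 0.6 0.1] w 42.8
knobtop [325.3 313.7]
bl [165.7 148.9]
tl [537.1 149.6]
```

View pics/w4.png

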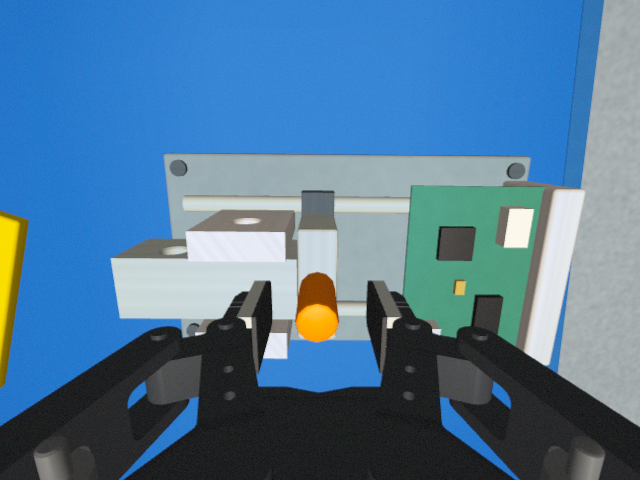

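The knob top at (317,322) is centred between the pads. I'll close on it and slide it along +x.

Request:
drive_tool:
  steps:
    - [[2,1,0,0,0],[2,1,0,0,0],[2,1,0,0,0],[2,1,0,0,0],[2,1,0,0,0]]
  newtons: 30

```text
clock: 3.62
ee_pos: [0.6219, -0.1279, 0.2599]
tcp_rot: [-0.483, 0.48, -0.517, 0.519]
ft_force: [-3.0, -0.5, 5.7]
grip_width: 0.0167
```

Request:
drive_tool:
  steps:
    - [[0,0,8,0,0],[0,0,16,0,0],[0,0,24,0,0],[0,0,30,0,0],[0,0,32,0,0]]

```text
clock: 4.03
ee_pos: [0.655, -0.1305, 0.26]
tcp_rot: [-0.484, 0.48, -0.516, 0.519]
ft_force: [-3.8, -1.2, 1.4]
grip_width: 0.017
```

Run:
```python
from h import *
p,_,_=st();print(unH(p))
```

```text
t 4.03 tcp [ 655.  -130.5  260. ] tx [-0.072 -0.997 -0.001] tz [ 0.997 -0.072  0.007] F [-3.8 -1.2  1.4] w 17.0
[ -0.40097493  -3.49432086 259.96330472]
```

Request:
drive_tool:
  steps:
    - [[0,0,2,0,0],[0,0,4,0,0],[0,0,5,0,0],[0,0,5,0,0]]

```text
clock: 4.37
ee_pos: [0.6589, -0.1309, 0.26]
tcp_rot: [-0.483, 0.48, -0.517, 0.518]
ft_force: [-7.1, 0.2, 5.8]
grip_width: 0.0167
```

Request:
drive_tool:
  steps:
    - [[0,0,1,0,0],[0,0,2,0,0],[0,0,3,0,0],[0,0,3,0,0]]

```text
clock: 4.7
ee_pos: [0.66, -0.1311, 0.2599]
tcp_rot: [0.481, -0.482, 0.519, -0.516]
ft_force: [-10.4, 1.3, 8.4]
grip_width: 0.0168
```

Request:
drive_tool:
  steps:
    - [[0,0,3,0,0],[0,0,5,0,0],[0,0,6,0,0],[0,0,6,0,0]]

```text
clock: 5.03
ee_pos: [0.6621, -0.1316, 0.2598]
tcp_rot: [0.479, -0.484, 0.523, -0.513]
ft_force: [-16.6, 2.0, 13.0]
grip_width: 0.0168
```

Run:
```python
from h import *
p,_,_=st();print(unH(p))
d=cam("wrist");save(d,"w5");s=cam("scene");save(s,"s5",(200,200,340,330),5)
```

```text
t 5.03 tcp [ 662.1 -131.6  259.8] tx [-0.073 -0.997 -0.004] tz [ 0.997 -0.073 -0.016] F [-16.6   2.   13. ] w 16.8
[  6.76185875  -4.11091656 259.76309175]
```

View pics/w5.png

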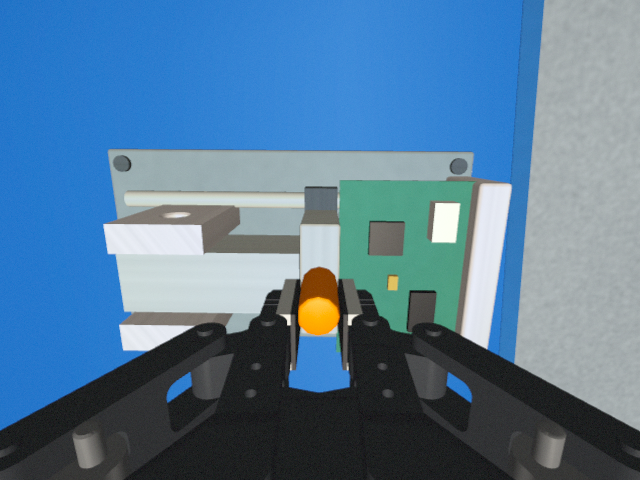

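View pics/s5.png

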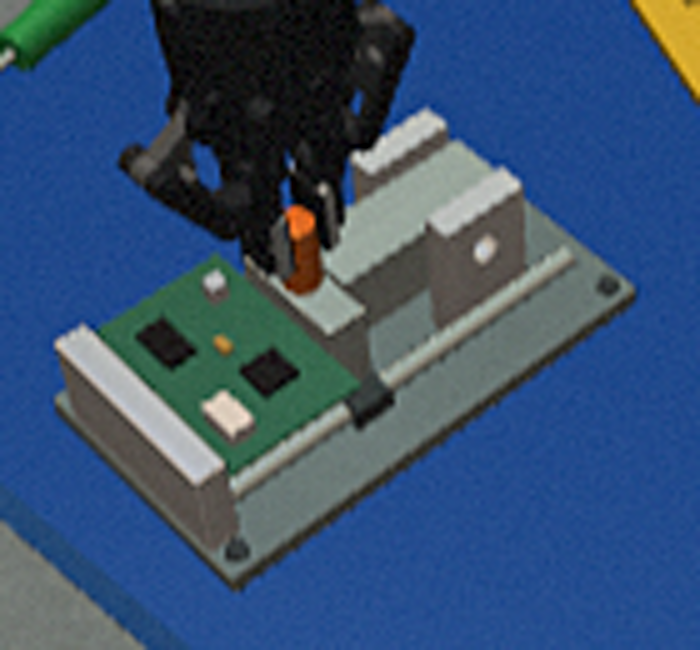

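The jaw bar's front face meets the board edge at (340,250) and the force is rising at the stop, so the jaw is closed. I'll release and lift.

Request:
drive_tool:
  steps:
    - [[0,0,-4,0,0.5],[0,0,-4,0,0.5],[0,0,-4,0,0.5],[0,-35,-4,0,0.5],[0,-75,-4,0,0.7]]

```text
clock: 5.55
ee_pos: [0.6592, -0.1308, 0.3326]
tcp_rot: [0.478, -0.485, 0.524, -0.512]
ft_force: [1.5, 0.2, 1.3]
grip_width: 0.0536
```

Run:
```python
from h import *
go([.5215,.2226,.33],np.radians(-9.2))
```

```text
t 5.55 tcp [ 659.2 -130.8  332.6] tx [-0.073 -0.997 -0.005] tz [ 0.997 -0.073 -0.02 ] F [1.5 0.2 1.3] w 53.6
shift [-342.5    7.5 -162.9] turn 0.0877 | tilt [-0.0196  0.0064 -0.9998]
```

Request:
drive_tool:
  steps:
    - [[-36,0,-17,0.01,0.7],[-72,0,-34,0.02,0.7],[-108,0,-51,0.03,0.7],[-144,0,-68,0.04,0.7],[-180,0,-85,0.05,0.7]]

```text
clock: 5.97
ee_pos: [0.5878, 0.0569, 0.3356]
tcp_rot: [0.466, -0.471, 0.535, -0.524]
ft_force: [0.8, 1.3, -0.5]
grip_width: 0.0599
```

```bash
cat >> h.py <<'E'
def gg(target,ang):
    "like go, for the grasp point"
    p,Rm,o=pose(); return go(np.array(target)-Rm@[0,.155,0],ang)
E
python3 - <<'E'
from h import *
gg([.5215,.2226,.175],np.radians(-9.2))
E
```

```text
t 5.97 tcp [587.8  56.9 335.6] tx [-0.123 -0.992 -0.005] tz [ 0.992 -0.123 -0.017] F [ 0.8  1.3 -0.5] w 59.9
shift [-155.4    7.8  -83.4] turn 0.0374 | tilt [-0.0162  0.0071 -0.9998]
```

Request:
drive_tool:
  steps:
    - [[-38,0,-21,0.01,0.7],[-76,0,-42,0.02,0.7],[-114,0,-63,0.03,0.7],[-145,0,-79,0.037,0.7],[-155,0,-83,0.037,0.7]]

```text
clock: 6.38
ee_pos: [0.522, 0.2296, 0.3376]
tcp_rot: [0.46, -0.463, 0.543, -0.529]
ft_force: [-0.1, 1.2, -0.6]
grip_width: 0.0597
```

Request:
drive_tool:
  steps:
    - [[0,0,0,0,0.7],[0,0,0,0,0.7],[0,0,0,0,0.7]]

```text
clock: 6.63
ee_pos: [0.5229, 0.2287, 0.3378]
tcp_rot: [0.46, -0.462, 0.543, -0.529]
ft_force: [-0.2, -1.0, 0.3]
grip_width: 0.0599
```

Run:
```python
from h import *
gg([.5215,.2226,.175],np.radians(-9.2))
d=cam("wrist");save(d,"w6")
st()
for nm,X in dict(sh=[.528,.2594,.076],tip=[.5132,.1675,.043],c=[.562,.2863,.01],c2=[.5396,.1497,.01]).items(): print(nm,np.round(proj(d,np.array(X)),1))
```

```text
t 6.63 tcp [522.9 228.7 337.8] tx [-0.15  -0.989 -0.01 ] tz [ 0.988 -0.15  -0.017] F [-0.2 -1.   0.3] w 59.9
shift [7.8 7.7 2.2] turn 0.0097 | tilt [-0.0151  0.0123 -0.9998]
t 6.68 tcp [523.1 227.8 337.8] tx [-0.152 -0.988 -0.009] tz [ 0.988 -0.152 -0.017] F [-0.3 -0.1  0.1] w 59.7
sh [328.4 204.4]
tip [326.2 307.3]
c [362.6 156.3]
c2 [356.1 305.5]
```

View pics/w6.png

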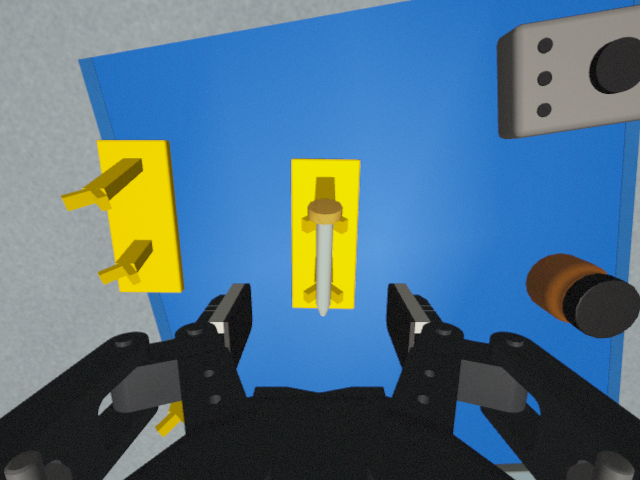

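Wrist view: the head is at (324,210), the tip at (322,314), and the cradle is square to the image.

Run:
```python
from h import *
d=cam("wrist")
m=mask(d,(0,0,90),(180,70,255)); m[:215]=0;m[325:]=0;m[:,:300]=0;m[:,345:]=0
ys,xs=np.nonzero(m);print(xs.min(),xs.max(),ys.min(),ys.max())
for y in range(225,316,15): r=xs[ys==y]; print(y,r.min(),r.max())
tip=onz(d,322.3,ys.max()+.5,.0435)
yh=ys.min()
print("tip",tip)
c1=[xs[ys==y].mean() for y in (230,)][0]
a=onz(d,c1,230,.073);print(a)
v=a-tip;print("yaw",np.degrees(np.arctan2(-v[0],v[1])))
yaw=np.arctan2(-v[0],v[1]); g=tip+np.array([-np.sin(yaw),np.cos(yaw),0])*.0573; g[2]=.0644
print("grasp",g); gg(g,yaw)
save(d,"w7",(270,140,370,340),3)
```

```text
316 331 223 314
225 316 331
240 316 331
255 316 330
270 316 330
285 316 329
300 316 329Traceback (most recent call last):
  File "<stdin>", line 5, in <module>
    return umr_minimum(a, axis, None, out, keepdims, initial, where)
ValueError: zero-size array to reduction operation minimum which has no identity
```

Run:
```python
from h import *
d=cam("wrist")
m=mask(d,(0,0,90),(180,70,255)); m[:215]=0;m[325:]=0;m[:,:300]=0;m[:,345:]=0
ys,xs=np.nonzero(m)
f=np.polyfit([235,250,265,280,295],[(xs[ys==y].min()+xs[ys==y].max())/2 for y in (235,250,265,280,295)],1)
tv=ys.max()+.5
tip=onz(d,np.polyval(f,tv),tv,.0435); a=onz(d,np.polyval(f,230),230,.073)
v=a-tip;yaw=np.arctan2(-v[0],v[1]);print("tip",tip,"a",a,"yaw",np.degrees(yaw))
g=tip+np.array([-np.sin(yaw),np.cos(yaw),0])*.0573; g[2]=.0644
print("grasp",g); gg(g,yaw)
save(d,"w7",(270,140,370,340),3)
```

```text
tip [0.50887408 0.16017992 0.0435    ] a [0.52196146 0.23991491 0.073     ] yaw -9.321184937088093
grasp [0.51815489 0.21672332 0.0644    ]
t 6.78 tcp [523.  227.4 337.8] tx [-0.153 -0.988 -0.009] tz [ 0.988 -0.153 -0.017] F [ 0.  -0.4 -0.7] w 60.3
shift [ 13.9 118.3   1.6] turn 0.0091 | tilt [-0.0158  0.012  -0.9998]
```

View pics/w7.png

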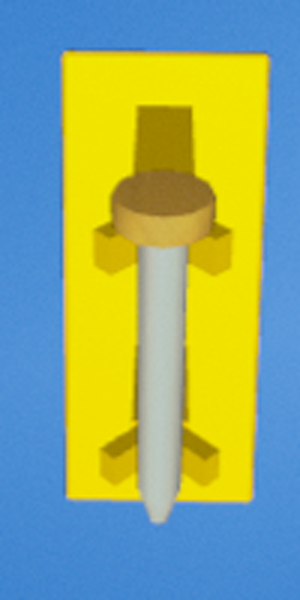

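Request:
drive_tool:
  steps:
    - [[6,35,1,0.009,0.7],[12,60,1.5,0.009,0.7],[12,70,1.5,0.009,0.7],[12,70,1.5,0.009,0.7],[12,70,1.5,0.009,0.7]]

```text
clock: 7.2
ee_pos: [0.5222, 0.2156, 0.2679]
tcp_rot: [0.456, -0.459, 0.546, -0.532]
ft_force: [0.2, -0.1, 0.1]
grip_width: 0.0595
```

Run:
```python
from h import *
d=cam("wrist")
save(d,"w8")
p,Rm,o=st()
print("grasp pt",p+Rm@[0,.155,0],np.round(proj(d,p+Rm@[0,.155,0])), "below",np.round(proj(d,p+Rm@[0,p[2]-.0644,0])))
for nm,X in dict(sh=[.528,.2594,.076],tip=[.5132,.1675,.043]).items(): print(nm,np.round(proj(d,np.array(X)),1))
```

```text
t 7.25 tcp [522.5 216.1 268.6] tx [-0.163 -0.987 -0.01 ] tz [ 0.987 -0.163 -0.016] F [ 0.4 -0.  -0.2] w 59.6
grasp pt [0.52028264 0.21805523 0.11365802] [324. 315.] below [323. 272.]
sh [326.7 198.3]
tip [326.1 336.4]
```

View pics/w8.png

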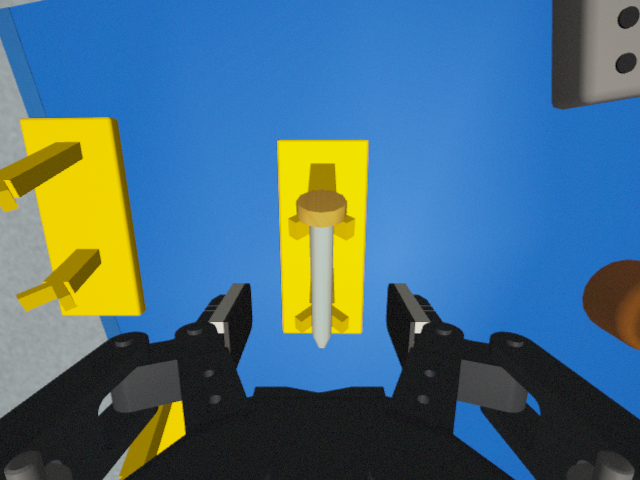

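Run:
```python
from h import *
d=cam("wrist")
m=mask(d,(0,0,90),(180,70,255)); m[:228]=0;m[360:]=0;m[:,:295]=0;m[:,350:]=0
ys,xs=np.nonzero(m);print(ys.max())
Y=range(240,330,15)
f=np.polyfit(Y,[(xs[ys==y].min()+xs[ys==y].max())/2 for y in Y],1)
tv=ys.max()+.5
tip=onz(d,np.polyval(f,tv),tv,.0435); a=onz(d,np.polyval(f,240),240,.073)
v=a-tip;yaw=np.arctan2(-v[0],v[1]);print("tip",tip,"a",a,"yaw",np.degrees(yaw))
g=tip+np.array([-np.sin(yaw),np.cos(yaw),0])*.0573; g[2]=.0644
print("grasp",g); gg(g,yaw)
```

```text
348
tip [0.5088922  0.15989093 0.0435    ] a [0.52213504 0.23916658 0.073     ] yaw -9.483584255247392
grasp [0.51833323 0.2164078  0.0644    ]
t 7.3 tcp [522.5 216.3 269. ] tx [-0.162 -0.987 -0.011] tz [ 0.987 -0.162 -0.015] F [ 1.  -0.2  1.2] w 60.0
shift [ 2.8 49.6 -1. ] turn 0.0026 | tilt [-0.0133  0.0131 -0.9998]
```

Request:
drive_tool:
  steps:
    - [[2,25,-1,0.002,0.7],[2.5,46,-1,0.002,0.7],[2.5,49,-1,0.002,0.7],[2.5,49,-1,0.002,0.7]]

```text
clock: 7.63
ee_pos: [0.5204, 0.2149, 0.2201]
tcp_rot: [0.456, -0.458, 0.546, -0.533]
ft_force: [0.5, -0.6, 0.4]
grip_width: 0.0598
```

Run:
```python
from h import *
gg([.5183,.2164,.0644],np.radians(-9.4))
d=cam("wrist");save(d,"w9")
s=cam("scene");save(s,"s9",(380,240,500,360),5)
```

```text
t 7.63 tcp [520.4 214.9 220.1] tx [-0.164 -0.986 -0.011] tz [ 0.986 -0.164 -0.016] F [ 0.5 -0.6  0.4] w 59.8
shift [0.5 0.7 0.1] turn -0.0006 | tilt [-0.014   0.0131 -0.9998]
```

View pics/w9.png

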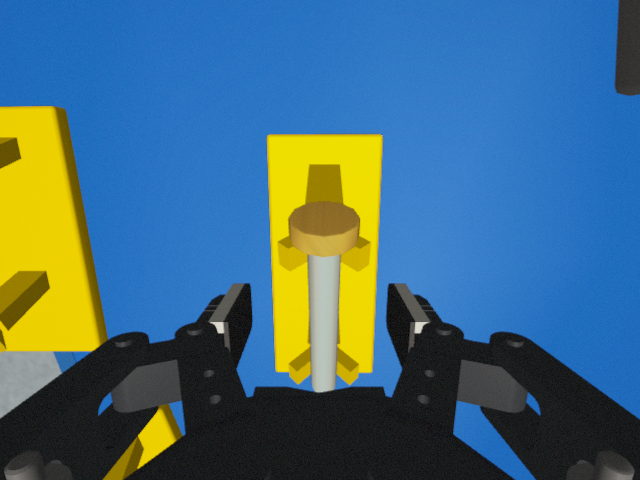

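View pics/s9.png

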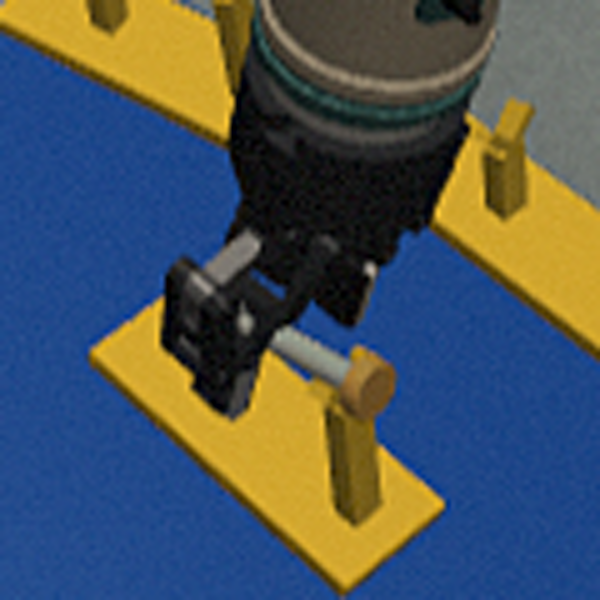

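The pin is centred between the pads (pin at x≈323, finger midline at 319). Closing.

Request:
drive_tool:
  steps:
    - [[0.5,0,1,0,0],[0.5,0,1,0,0],[0.5,0,1,0,0],[0.5,0,1,0,0],[0.5,0,1,0,0]]
  newtons: 30

```text
clock: 8.15
ee_pos: [0.522, 0.2145, 0.2219]
tcp_rot: [0.457, -0.457, 0.546, -0.533]
ft_force: [-1.3, -0.0, 4.4]
grip_width: 0.0107
```

Request:
drive_tool:
  steps:
    - [[0,0,0,0,0],[0,-10,0,0,0],[0,-25,0,0,0],[0,-45,0,0,0],[0,-60,0,0,0]]

```text
clock: 8.57
ee_pos: [0.5228, 0.2134, 0.2833]
tcp_rot: [0.457, -0.457, 0.546, -0.533]
ft_force: [0.7, -0.9, -1.3]
grip_width: 0.0103
```

Run:
```python
from h import *
st()
d=cam("wrist");save(d,"w10")
s=cam("scene");save(s,"s10",(360,180,500,320),4)
```

```text
t 8.57 tcp [522.8 213.4 283.3] tx [-0.164 -0.986 -0.012] tz [ 0.986 -0.164 -0.013] F [ 0.7 -0.9 -1.3] w 10.3
```

View pics/w10.png

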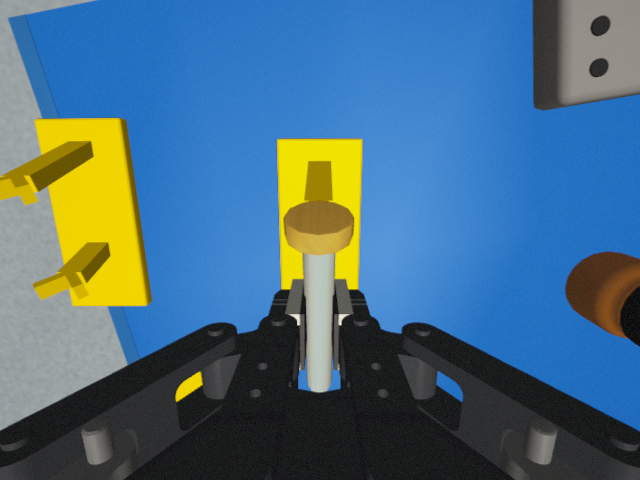

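View pics/s10.png

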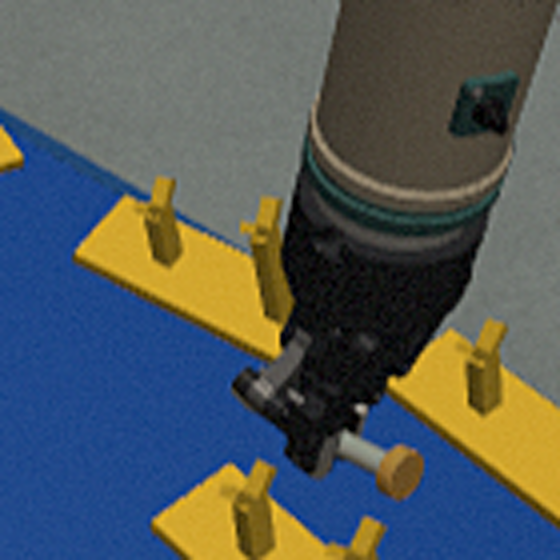

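```bash
cat >> h.py <<'E'
def tproj(d,X):
    x=np.linalg.inv(np.array(d["hand_eye"]))@np.append(np.array(X)/1e3,1); return np.round([d["cx"]-d["fx"]*x[0]/x[2], d["cy"]+d["fy"]*x[1]/x[2]],1)
def headproj(d,s,sl,y0=155,z0=0):
    a=np.radians(sl); u=np.array([np.cos(a),np.sin(a),0]); n=np.array([-np.sin(a),np.cos(a),0])  # n: down-ish
    b=np.array([0,y0,z0]); o=b-u*s; f=o-u*8
    return dict(outer_c=tproj(d,f),outer_top=tproj(d,f-n*12),outer_bot=tproj(d,f+n*12),sh_top=tproj(d,o-n*12),sh_bot=tproj(d,o+n*12),tip=tproj(d,o+u*95))
E
python3 - <<'E'
from h import *
d=cam("wrist")
for s in (28,34,40):
    for sl in (15,20): print(s,sl,headproj(d,s,sl))
save(d,"w11",(260,180,380,420),2.5)
E
```

```text
28 15 {'outer_c': array([323.9, 238.1]), 'outer_top': array([324.3, 256.5]), 'outer_bot': array([323.5, 222.7]), 'sh_top': array([324.1, 276.7]), 'sh_bot': array([323.3, 240.7]), 'tip': array([322.2, 415.5])}
28 20 {'outer_c': array([324., 243.]), 'outer_top': array([324.4, 265. ]), 'outer_bot': array([323.6, 224.4]), 'sh_top': array([324.2, 283.9]), 'sh_bot': array([323.4, 241.8]), 'tip': array([322.1, 404.5])}
34 15 {'outer_c': array([324. , 222.9]), 'outer_top': array([324.5, 240.4]), 'outer_bot': array([323.6, 208.4]), 'sh_top': array([324.3, 261.7]), 'sh_bot': array([323.5, 227.3]), 'tip': array([322.3, 408.1])}
34 20 {'outer_c': array([324.2, 228.4]), 'outer_top': array([324.6, 249.7]), 'outer_bot': array([323.8, 210.4]), 'sh_top': array([324.4, 269.9]), 'sh_bot': array([323.6, 228.8]), 'tip': array([322.2, 398.1])}
40 15 {'outer_c': array([324.2, 207. ]), 'outer_top': array([324.7, 223.3]), 'outer_bot': array([323.8, 193.4]), 'sh_top': array([324.4, 245.9]), 'sh_bot': array([323.6, 213.2]), 'tip': array([322.3, 400.5])}
40 20 {'outer_c': array([324.3, 212.8]), 'outer_top': array([324.8, 233.4]), 'outer_bot': array([323.9, 195.6]), 'sh_top': array([324.6, 254.9]), 'sh_bot': array([323.7, 215.1]), 'tip': array([322.3, 391.5])}
```

View pics/w11.png

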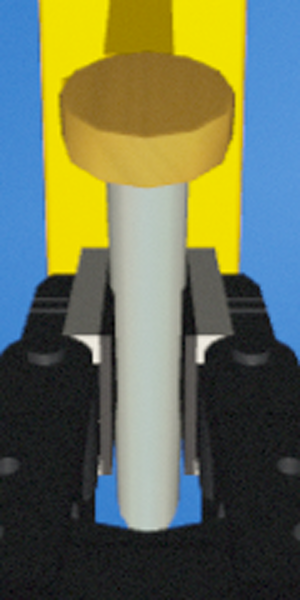

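Run:
```python
from h import *
HO[:]=[.6545,-.1295,0]
gg(H(-70,55,150),HA)
```

```text
t 8.72 tcp [523.1 213.7 283.1] tx [-0.164 -0.986 -0.014] tz [ 0.986 -0.164 -0.011] F [-0.8  0.3 -1. ] w 10.5
shift [270.5 -26.9 112.6] turn -0.0911 | tilt [-0.0087  0.0153 -0.9998]
```

Request:
drive_tool:
  steps:
    - [[25,-25,10,-0.01,0],[60,-27,25,-0.03,0],[97,-27,40,-0.04,0],[133,-27,55,-0.05,0],[165,-27,69,-0.06,0]]

```text
clock: 9.13
ee_pos: [0.5641, 0.0368, 0.3062]
tcp_rot: [0.474, -0.472, 0.532, -0.519]
ft_force: [1.0, -0.0, -1.6]
grip_width: 0.0102
```

Run:
```python
from h import *
HO[:]=[.6545,-.1295,0]
gg(H(-70,55,150),HA)
```

```text
t 9.13 tcp [564.1  36.8 306.2] tx [-0.105 -0.994 -0.013] tz [ 0.994 -0.104 -0.012] F [ 1.  -0.  -1.6] w 10.2
shift [105.2  -0.6  37.4] turn -0.0313 | tilt [-0.0102  0.0145 -0.9998]
```

Request:
drive_tool:
  steps:
    - [[35,0,12,-0.01,0],[70,0,24,-0.02,0],[100,0,35,-0.031,0],[105,0,37,-0.031,0],[105,0,37,-0.031,0]]

```text
clock: 9.55
ee_pos: [0.5896, -0.0751, 0.3034]
tcp_rot: [0.48, -0.48, 0.525, -0.513]
ft_force: [-0.9, 1.2, -0.4]
grip_width: 0.0105
```

Request:
drive_tool:
  steps:
    - [[0,0,0,0,0],[0,0,0,0,0],[0,0,0,0,0]]

```text
clock: 9.8
ee_pos: [0.5893, -0.0733, 0.3028]
tcp_rot: [0.48, -0.48, 0.526, -0.512]
ft_force: [-0.1, 0.1, -0.4]
grip_width: 0.0103
```

Run:
```python
from h import *
HO[:]=[.6545,-.1295,0]
gg(H(-70,55,150),HA)
d=cam("wrist");save(d,"w12")
s=cam("scene");save(s,"s12",(200,120,360,320),3)
for X in ((-92,32,82),(-48,32,82),(-92,18,82),(-130,65,12),(100,65,12),(-130,-65,12)):print(X,np.round(proj(d,H(*X)),1))
```

```text
t 9.8 tcp [589.3 -73.3 302.8] tx [-0.077 -0.997 -0.013] tz [ 0.997 -0.077 -0.014] F [-0.1  0.1 -0.4] w 10.3
shift [-1.7 -2.1  1.3] turn -0.0038 | tilt [-0.0127  0.0138 -0.9998]
(-92, 32, 82) [289.5 297.6]
(-48, 32, 82) [361.7 297.8]
(-92, 18, 82) [290.1 318.5]
(-130, 65, 12) [249.2 222.3]
(100, 65, 12) [543.4 222.3]
(-130, -65, 12) [257.1 366.8]
```

View pics/w12.png

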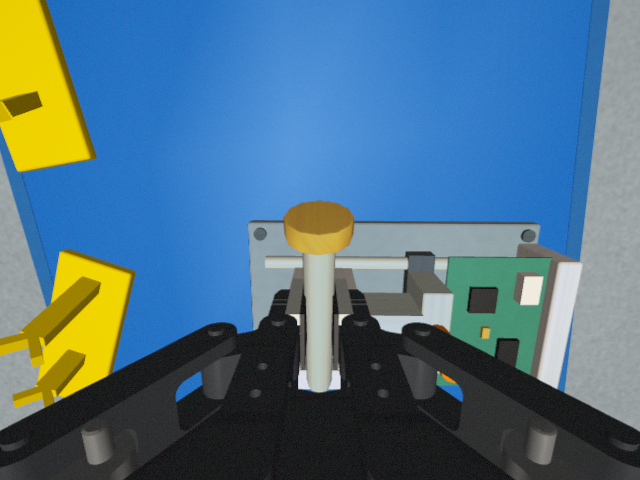

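View pics/s12.png

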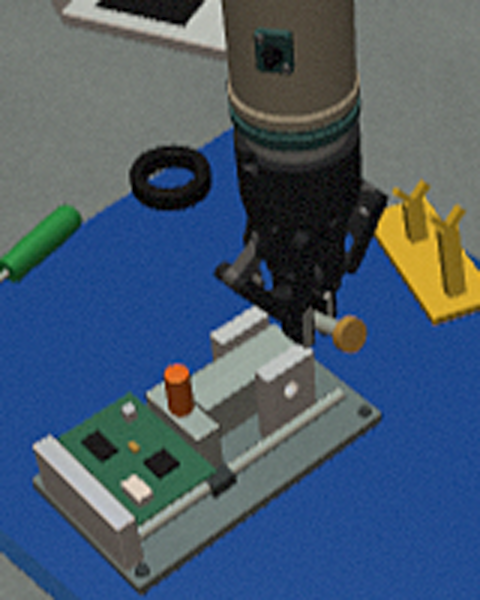

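Wrist view: the base corners at (249,222) and (539,222) agree with the updated holder estimate to about 4 px. The pin is over the entry lug. Scene view: the fingers are just outside the entry lug. I'll lower the pin near the lug top and look again.

Request:
drive_tool:
  steps:
    - [[0,20,2,-0.004,0],[0,38,2,-0.004,0],[0,43,2,-0.004,0],[0,43,2,-0.004,0],[0,43,2,-0.004,0]]

```text
clock: 10.32
ee_pos: [0.5911, -0.0727, 0.2605]
tcp_rot: [0.482, -0.481, 0.524, -0.511]
ft_force: [0.6, 0.1, -0.7]
grip_width: 0.0102
```

```bash
sed -i 's/HO=np.array(\[.6557,-.127,0\])/HO=np.array([.6545,-.1295,0])/' h.py
python3 - <<'E'
from h import *
gg(H(-70,53,99),HA)
d=cam("wrist");save(d,"w13")
s=cam("scene");save(s,"s13",(230,170,350,290),6)
for X in ((-92,32,82),(-48,32,82),(-92,32,12),(-48,32,12),(-130,65,12),(100,65,12),(-130,-65,12)):print(X,np.round(proj(d,H(*X)),1))
E
```

```text
t 10.32 tcp [591.1 -72.7 260.5] tx [-0.073 -0.997 -0.013] tz [ 0.997 -0.073 -0.013] F [ 0.6  0.1 -0.7] w 10.2
shift [ 1.   6.5 -0.6] turn 0.0007 | tilt [-0.0118  0.0134 -0.9998]
(-92, 32, 82) [276.9 334. ]
(-48, 32, 82) [366.8 334.8]
(-92, 32, 12) [290.4 281.9]
(-48, 32, 12) [354.2 282.3]
(-130, 65, 12) [232.7 235.1]
(100, 65, 12) [580.3 236.8]
(-130, -65, 12) [243.1 400.9]
```

View pics/w13.png

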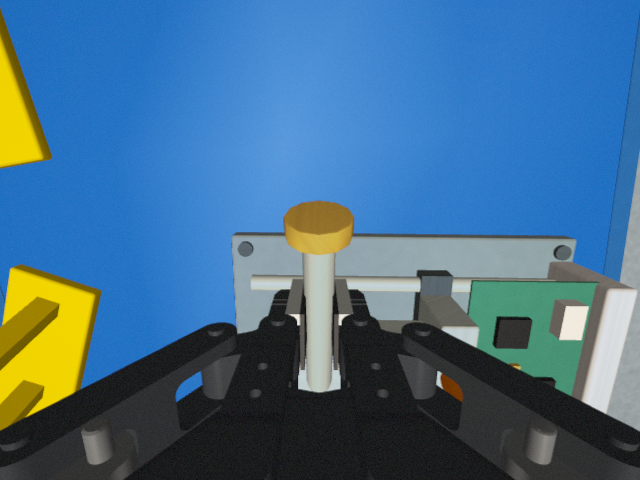

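View pics/s13.png

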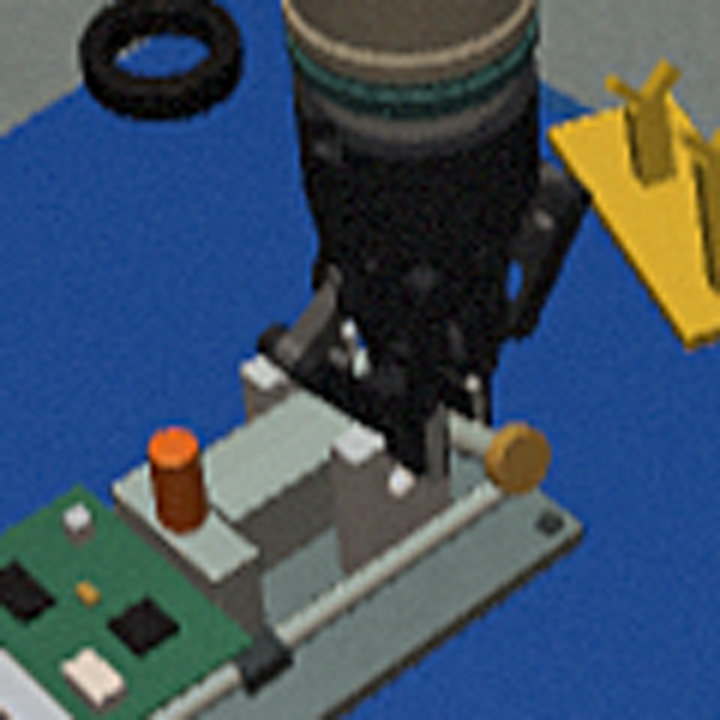

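Request:
drive_tool:
  steps:
    - [[0,2,0,0,0],[0,4,0,0,0],[0,6,0,0,0],[0,8,0,0,0],[0,8,0,0,0]]
  newtons: 20

```text
clock: 10.83
ee_pos: [0.5919, -0.0728, 0.2539]
tcp_rot: [0.483, -0.48, 0.523, -0.512]
ft_force: [-0.2, -0.2, 5.2]
grip_width: 0.0103
```

Request:
drive_tool:
  steps:
    - [[0,1,0,0,0],[0,2,0,0,0],[0,3,0,0,0],[0,4,0,0,0],[0,4,0,0,0]]

```text
clock: 11.25
ee_pos: [0.5922, -0.0723, 0.2506]
tcp_rot: [0.483, -0.48, 0.523, -0.512]
ft_force: [-0.2, 1.5, 6.7]
grip_width: 0.0104
```

Request:
drive_tool:
  steps:
    - [[0,1,0,0,0],[0,2,0,0,0],[0,3,0,0,0],[0,3,0,0,0]]

```text
clock: 11.58
ee_pos: [0.5923, -0.0718, 0.2483]
tcp_rot: [0.484, -0.48, 0.523, -0.512]
ft_force: [-1.7, 2.1, 6.1]
grip_width: 0.0104
```

Run:
```python
from h import *
gg(H(-70,53,88),HA)
d=cam("wrist");save(d,"w14",(220,180,420,420),2.5)
for sl in (0,5,10,15,20): print(sl,headproj(d,40,sl))
```

```text
t 11.58 tcp [592.3 -71.8 248.3] tx [-0.072 -0.997 -0.015] tz [ 0.997 -0.072 -0.008] F [-1.7  2.1  6.1] w 10.4
shift [ 2.3  5.3 -2.6] turn 0.0013 | tilt [-0.0065  0.0152 -0.9999]
0 {'outer_c': array([323.8, 197.5]), 'outer_top': array([324.3, 202.4]), 'outer_bot': array([323.4, 193.5]), 'sh_top': array([324.2, 225.8]), 'sh_bot': array([323.3, 213.1]), 'tip': array([322.7, 427.1])}
5 {'outer_c': array([324. , 199.6]), 'outer_top': array([324.4, 208.1]), 'outer_bot': array([323.5, 192.6]), 'sh_top': array([324.3, 231.5]), 'sh_bot': array([323.4, 212.4]), 'tip': array([322.6, 418.5])}
10 {'outer_c': array([324.1, 202.9]), 'outer_top': array([324.6, 215.2]), 'outer_bot': array([323.7, 192.7]), 'sh_top': array([324.4, 238.4]), 'sh_bot': array([323.5, 212.6]), 'tip': array([322.5, 409.7])}
15 {'outer_c': array([324.3, 207.5]), 'outer_top': array([324.8, 223.8]), 'outer_bot': array([323.8, 193.8]), 'sh_top': array([324.5, 246.4]), 'sh_bot': array([323.7, 213.6]), 'tip': array([322.4, 400.8])}
20 {'outer_c': array([324.4, 213.3]), 'outer_top': array([324.9, 234. ]), 'outer_bot': array([324. , 196.1]), 'sh_top': array([324.7, 255.4]), 'sh_bot': array([323.8, 215.6]), 'tip': array([322.3, 391.8])}
```

View pics/w14.png

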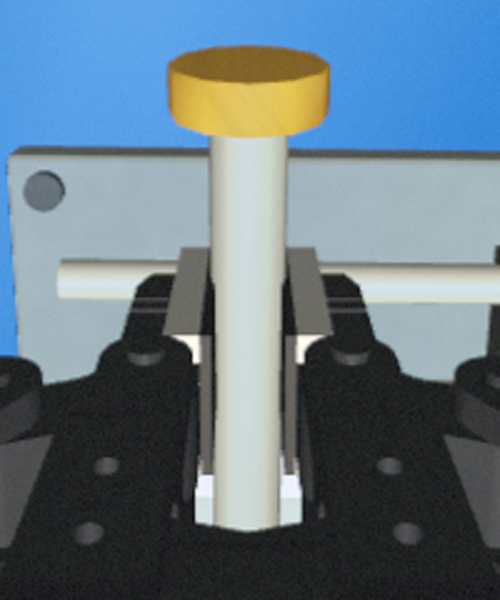

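The head ellipse has flattened: the rear rim is at v≈198 and the front rim at 213. The pin has rotated from 20° to about 5.5°. I'll continue gently.

Request:
drive_tool:
  steps:
    - [[0,1,-1,0,0],[0,2,-1,0,0],[0,3,-1,0,0],[0,3,-1,0,0]]

```text
clock: 11.97
ee_pos: [0.5919, -0.0713, 0.2462]
tcp_rot: [0.484, -0.479, 0.523, -0.512]
ft_force: [-0.3, 1.2, 5.9]
grip_width: 0.0101
```

Request:
drive_tool:
  steps:
    - [[0,1,-1,0,0],[0,2,-1,0,0],[0,3,-1,0,0],[0,3,-1,0,0]]

```text
clock: 12.3
ee_pos: [0.5915, -0.071, 0.2442]
tcp_rot: [0.485, -0.478, 0.522, -0.513]
ft_force: [-0.0, 1.8, 7.0]
grip_width: 0.0101
```

Run:
```python
from h import *
gg(H(-70,53,88),HA)
d=cam("wrist");save(d,"w15",(260,180,380,300),5)
s=cam("scene");save(s,"s15",(270,210,350,290),8)
```

```text
t 12.3 tcp [591.5 -71.  244.2] tx [-0.071 -0.997 -0.016] tz [ 0.997 -0.071 -0.004] F [-0.   1.8  7. ] w 10.1
shift [ 3.3  1.2 -2.4] turn 0.0018 | tilt [-0.0024  0.0162 -0.9999]
```

View pics/w15.png

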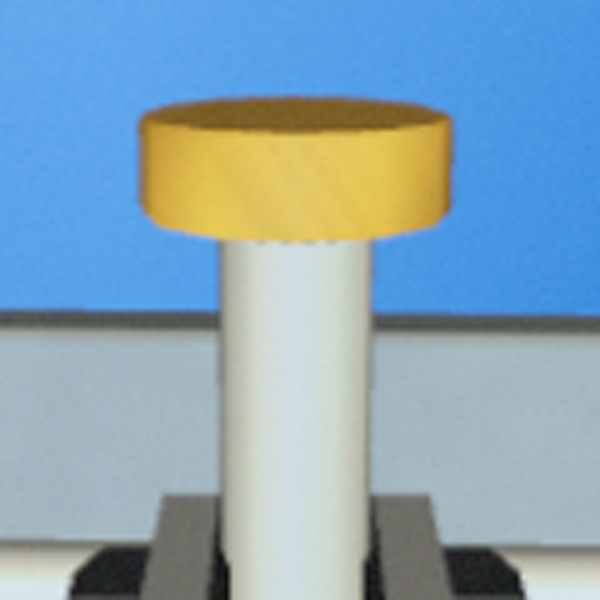

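View pics/s15.png

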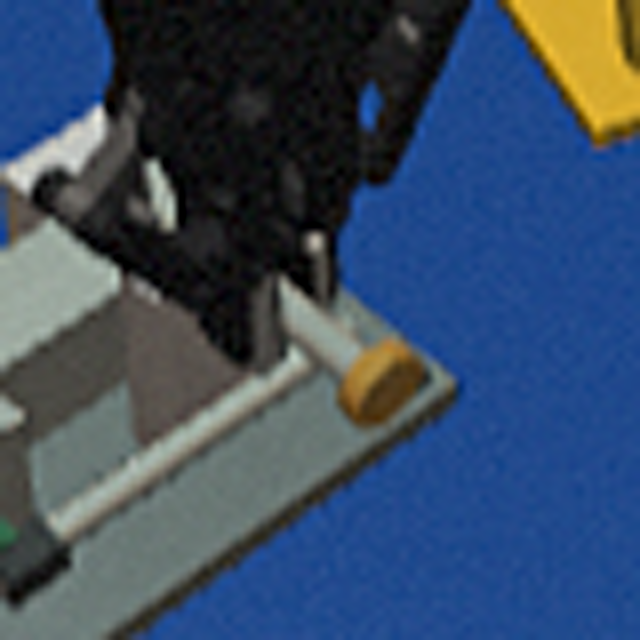

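Request:
drive_tool:
  steps:
    - [[0,1,0,0,0],[0,1.5,0,0,0],[0,1.5,0,0,0]]

```text
clock: 12.65
ee_pos: [0.5916, -0.0709, 0.2437]
tcp_rot: [0.485, -0.478, 0.522, -0.513]
ft_force: [-1.7, 0.2, 6.6]
grip_width: 0.0102
```

Request:
drive_tool:
  steps:
    - [[0,-5,0,0,0],[-10,-8,2,0,0],[-25,-8,2,0,0],[-40,-8,2,0,0],[-40,-8,2,0,0]]
  newtons: 40

```text
clock: 13.07
ee_pos: [0.597, -0.0265, 0.2522]
tcp_rot: [0.488, -0.479, 0.522, -0.511]
ft_force: [-0.7, 0.9, -1.0]
grip_width: 0.0101
```

Run:
```python
from h import *
d=cam("top");s=cam("scene")
x=tri([ray(d,322.8,262.6),ray(s,313.2,250.8)]);print("rod",x,unH(x[0]))
gg(H(-70,93,60),HA)
d=cam("wrist");save(d,"w16");save(d,"w16b",(260,180,380,300),5)
```

```text
rod (array([ 0.54371503, -0.08321362,  0.02301096]), [np.float64(0.0002982592687038853), np.float64(0.0002982592687039364)]) [-113.87738873   38.04838496   23.01095597]
t 13.17 tcp [596.6 -30.3 252.3] tx [-0.07  -0.997 -0.017] tz [ 0.998 -0.069 -0.003] F [ 0.3 -0.9 -0.7] w 10.1
shift [ 4.9 37.3 -4.5] turn 0.0038 | tilt [-0.0016  0.0167 -0.9999]
```

View pics/w16.png

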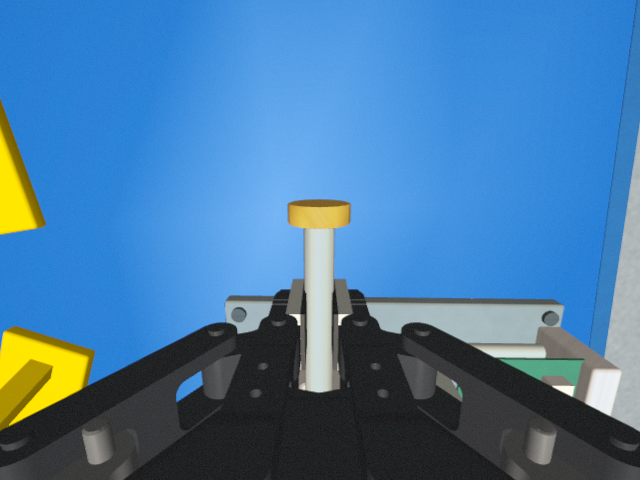

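View pics/w16b.png

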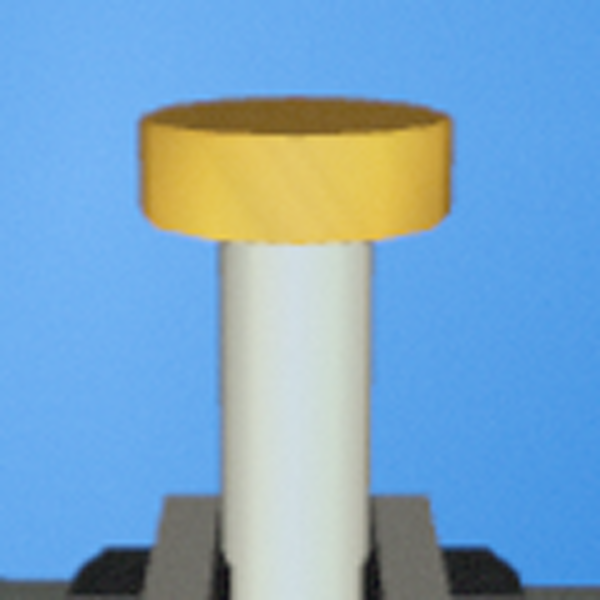

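The pin is level: the head side view is flat, with rims at v≈199 and 206. The tip has cleared the lug. I'll lower it to hole height.

Request:
drive_tool:
  steps:
    - [[0,15,-2,0.003,0],[0,30,-4,0.003,0],[0,38.5,-4,0.003,0],[0,38.5,-4,0.003,0],[0,38.5,-4,0.003,0]]

```text
clock: 13.63
ee_pos: [0.5924, -0.0314, 0.2136]
tcp_rot: [0.484, -0.478, 0.523, -0.514]
ft_force: [0.1, 0.3, -1.0]
grip_width: 0.0103
```

Run:
```python
from h import *
gg(H(-70,93,58.7),HA)
d=cam("wrist");save(d,"w17")
s=cam("scene");save(s,"s17",(260,190,360,290),7)
for n,X in dict(hole=(-70,32,58),l1=(-92,32,82),l2=(-48,32,82)).items(): print(n,np.round(proj(s,H(*X)),1))
```

```text
t 13.63 tcp [592.4 -31.4 213.6] tx [-0.075 -0.997 -0.015] tz [ 0.997 -0.075 -0.003] F [ 0.1  0.3 -1. ] w 10.3
shift [ 2.6 -0.1 -0.4] turn -0.002 | tilt [-0.0023  0.0154 -0.9999]
hole [296.3 249.1]
l1 [303.4 236.4]
l2 [288.1 246.9]
```

View pics/w17.png

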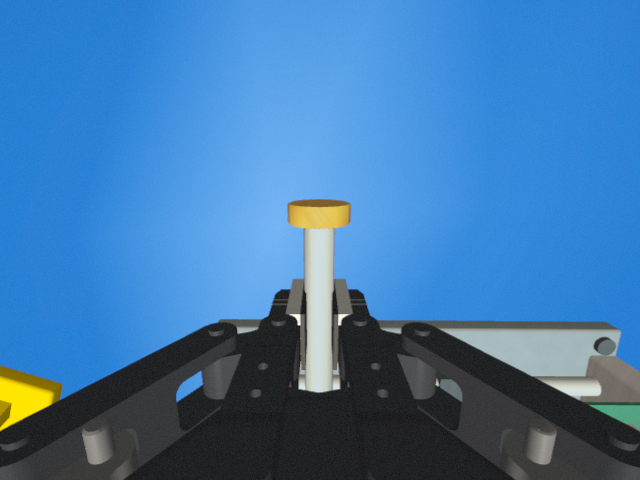

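View pics/s17.png

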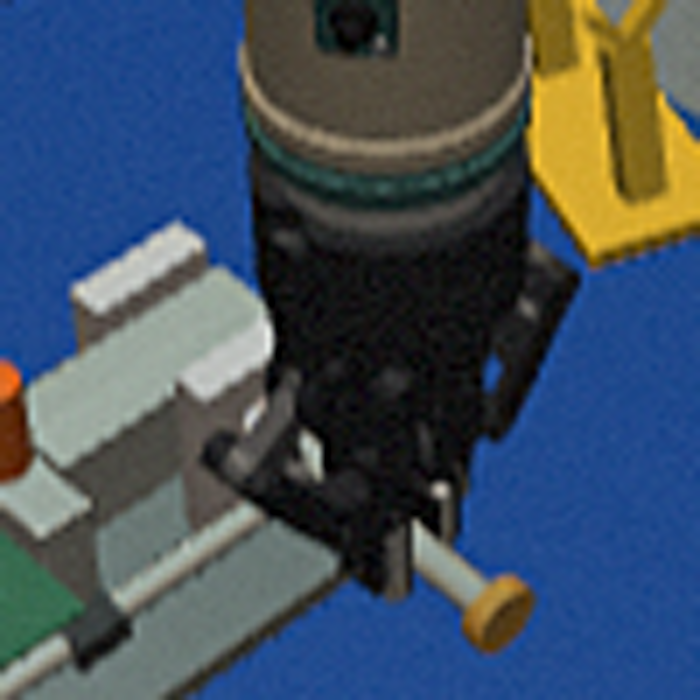

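Run:
```python
from h import *
s=cam("scene")
p,Rm,o=pose(); g=p+Rm@[0,.1557,0]
for s0 in (36,40,44): print(s0,[(np.array(proj(s,g-Rm[:,0]*(s0+k)/1e3))-[260,190])*7 for k in (0,8)])
u=Rm[:,0]
# where the axis meets y=32 plane
print("grasp in H",unH(g)); 
for dy in (61,): print(unH(g+u*.0612))
c=(np.array(proj(s,H(-70,32,58)))-[260,190])*7;print("hole crop",c)
```

```text
36 [array([476.08670491, 595.38637646]), array([495.07210619, 610.56576581])]
40 [array([485.55960353, 602.96023883]), array([504.62446178, 618.20315638])]
44 [array([495.07210619, 610.56576581]), array([514.21692126, 625.8726112 ])]
grasp in H [-68.7934238   96.12376947  58.91427924]
[-68.87879294  34.93117892  57.96581995]
hole crop [253.84265261 413.52949666]
```

The scene camera, the wrist camera and the TCP frame agree on the hole line to about 1 mm. Inserting in small steps while watching the force.

Request:
drive_tool:
  steps:
    - [[4,0,-0.5,0,0],[8,0,-0.5,0,0],[12,-0.2,-0.5,0,0],[15,-0.2,-0.5,0,0],[15,-0.2,-0.5,0,0]]

```text
clock: 14.2
ee_pos: [0.5912, -0.0473, 0.2148]
tcp_rot: [0.484, -0.477, 0.522, -0.515]
ft_force: [0.0, -0.6, -0.8]
grip_width: 0.0101
```

Request:
drive_tool:
  steps:
    - [[3,0,0,0,0],[6,-0.1,0,0,0],[9,-0.1,0,0,0],[9,-0.1,0,0,0]]

```text
clock: 14.53
ee_pos: [0.5904, -0.0573, 0.2148]
tcp_rot: [0.484, -0.477, 0.523, -0.515]
ft_force: [0.3, -0.5, -0.5]
grip_width: 0.0102
```

Run:
```python
from h import *
p,Rm,o=st(); g=p+Rm@[0,.1557,0]; print("grasp H",unH(g))
s=cam("scene");save(s,"s18",(260,190,360,290),7)
```

```text
t 14.53 tcp [590.4 -57.3 214.8] tx [-0.077 -0.997 -0.014] tz [ 0.997 -0.077 -0.001] F [ 0.3 -0.5 -0.5] w 10.2
grasp H [-69.28765884  69.49220505  59.0944836 ]
```

View pics/s18.png

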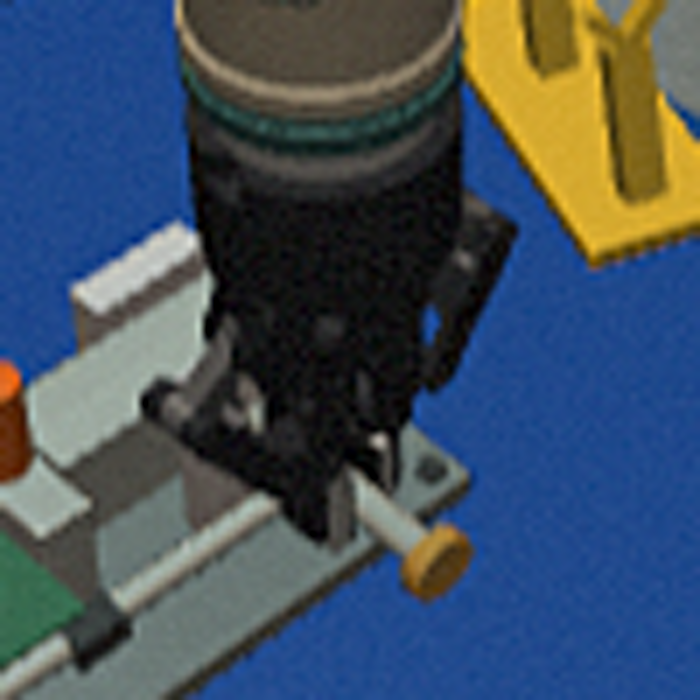

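Request:
drive_tool:
  steps:
    - [[2,0.2,0,-0.002,0],[4,0.2,0,-0.002,0],[6,0.2,0,-0.002,0],[8,0.2,0,-0.002,0],[8,0.2,0,-0.002,0]]

```text
clock: 15.0
ee_pos: [0.5898, -0.0655, 0.2145]
tcp_rot: [0.484, -0.477, 0.522, -0.515]
ft_force: [0.0, 0.0, -1.5]
grip_width: 0.0099
```

Request:
drive_tool:
  steps:
    - [[2,0,0,0,0],[4,0,0,0,0],[6,0,0,0,0],[7,0,0,0,0],[7,0,0,0,0]]

```text
clock: 15.42
ee_pos: [0.5892, -0.0729, 0.2144]
tcp_rot: [0.484, -0.477, 0.522, -0.515]
ft_force: [0.1, -1.1, -1.6]
grip_width: 0.01
```

Run:
```python
from h import *
p,Rm,o=st(); g=p+Rm@[0,.1557,0]; print("grasp H",unH(g))
d=cam("wrist");save(d,"w19")
```

```text
t 15.42 tcp [589.2 -72.9 214.4] tx [-0.076 -0.997 -0.014] tz [ 0.997 -0.076 -0.001] F [ 0.1 -1.1 -1.6] w 10.0
grasp H [-69.3404645   53.78546558  58.7030277 ]
```

View pics/w19.png

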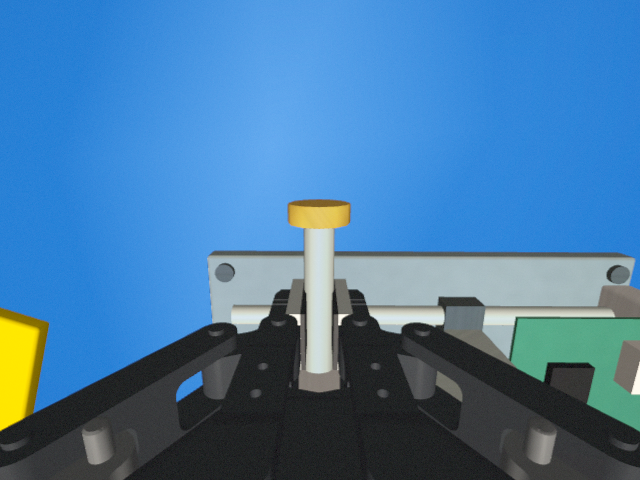

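The shank disappears into the lug face at about (319,372), with no force. Continuing.

Request:
drive_tool:
  steps:
    - [[2,0,-0.3,0,0],[4,0,-0.3,0,0],[6,0,-0.3,0,0],[7,0,-0.3,0,0],[7,0,-0.3,0,0]]

```text
clock: 15.88
ee_pos: [0.5884, -0.0801, 0.2143]
tcp_rot: [0.484, -0.477, 0.522, -0.515]
ft_force: [0.8, 0.1, -1.7]
grip_width: 0.0101
```

Run:
```python
from h import *
p,Rm,o=st(); g=p+Rm@[0,.1557,0]; print("grasp H",unH(g))
d=cam("wrist");save(d,"w20",(220,180,420,420),2.5)
s=cam("scene");save(s,"s20",(240,190,340,290),7)
```

```text
t 15.88 tcp [588.4 -80.1 214.3] tx [-0.077 -0.997 -0.014] tz [ 0.997 -0.077 -0.001] F [ 0.8  0.1 -1.7] w 10.1
grasp H [-69.66210521  46.54568464  58.62934119]
```

View pics/w20.png

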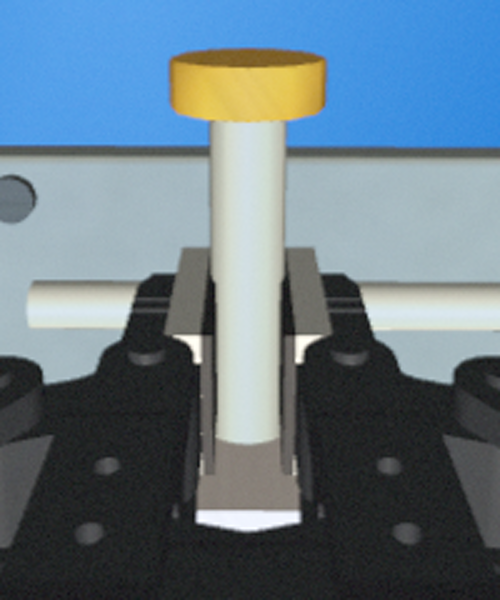

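View pics/s20.png

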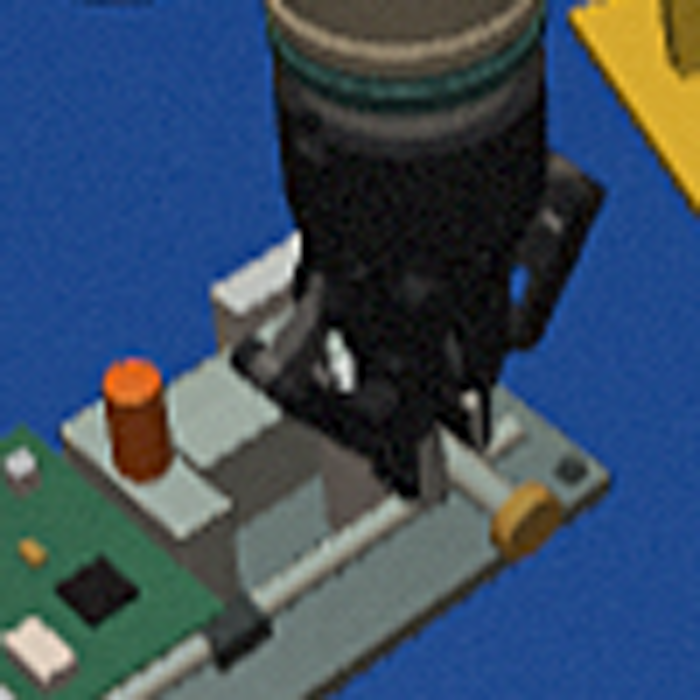

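The pin is about 43 mm in, with the lug face just ahead of the pads. I'll release, move back along the shank, and regrip near the head.

Request:
drive_tool:
  steps:
    - [[0,0,0,0,0.4],[0,0,0,0,0.4],[0,0,0,0,0.4],[-13,0,0,0,0.4],[-25,0,0,0,0.4]]

```text
clock: 16.4
ee_pos: [0.5904, -0.0542, 0.2147]
tcp_rot: [0.484, -0.477, 0.523, -0.515]
ft_force: [0.5, -0.1, 0.1]
grip_width: 0.0343
```

Request:
drive_tool:
  steps:
    - [[0,0,0,0,0.4],[0,0,0,0,0.4],[0,0,0,0,0.4]]

```text
clock: 16.65
ee_pos: [0.5904, -0.0537, 0.2147]
tcp_rot: [0.484, -0.477, 0.522, -0.515]
ft_force: [-0.2, -0.6, 0.1]
grip_width: 0.0342
```

Run:
```python
from h import *
p,Rm,o=st(); g=p+Rm@[0,.1557,0]; print("grasp H",unH(g))
d=cam("wrist");save(d,"w21")
for sl in (0,3): print(headproj(d,14,sl))
s=cam("scene");save(s,"s21",(240,190,340,290),7)
```

```text
t 16.65 tcp [590.4 -53.7 214.7] tx [-0.076 -0.997 -0.014] tz [ 0.997 -0.076 -0.001] F [-0.2 -0.6  0.1] w 34.2
grasp H [-69.55020262  73.0564765   59.05241629]
{'outer_c': array([323.5, 264.2]), 'outer_top': array([323.9, 275.3]), 'outer_bot': array([323.1, 255. ]), 'sh_top': array([323.8, 296.1]), 'sh_bot': array([323. , 272.8]), 'tip': array([322.5, 472.8])}
{'outer_c': array([323.5, 265.3]), 'outer_top': array([323.9, 278.2]), 'outer_bot': array([323.1, 254.5]), 'sh_top': array([323.8, 298.6]), 'sh_bot': array([323.1, 272. ]), 'tip': array([322.4, 464.5])}
```

View pics/w21.png

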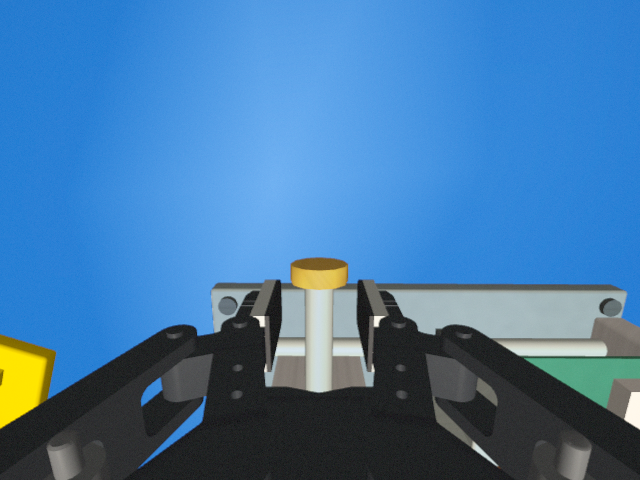

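View pics/s21.png

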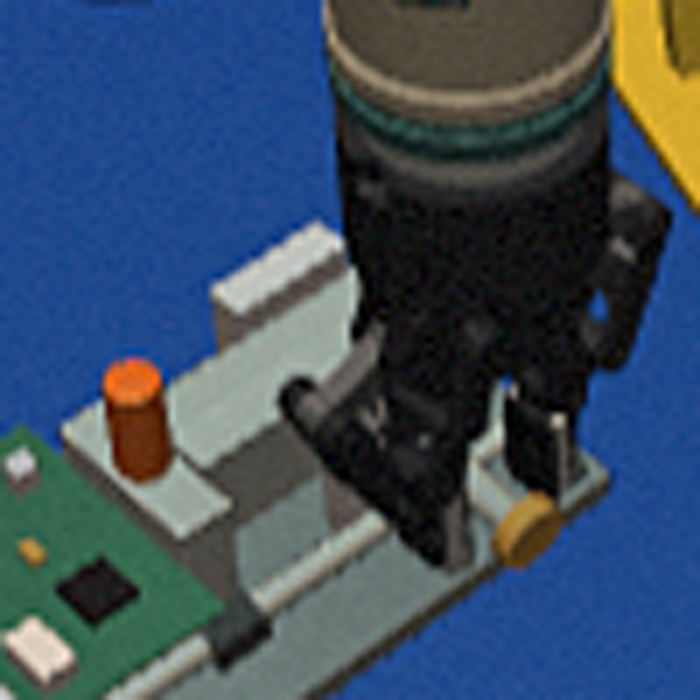

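The pads straddle the shank 5 mm ahead of the head, whose front rim is at v≈289. Closing again.

Request:
drive_tool:
  steps:
    - [[0,0,0,0,0],[0,0,0,0,0],[0,0,0,0,0],[0,0,0,0,0]]
  newtons: 40

```text
clock: 17.08
ee_pos: [0.5903, -0.0552, 0.2148]
tcp_rot: [0.483, -0.477, 0.522, -0.516]
ft_force: [0.1, -1.2, 1.0]
grip_width: 0.0097
```

Request:
drive_tool:
  steps:
    - [[2,-0.5,0,0,0],[4,-1,0,0,0],[6,-1,0,0,0],[6,-1,0,0,0]]

```text
clock: 17.42
ee_pos: [0.5898, -0.0613, 0.2157]
tcp_rot: [0.483, -0.477, 0.523, -0.516]
ft_force: [0.3, 1.0, -1.0]
grip_width: 0.0097
```

Run:
```python
from h import *
p,Rm,o=st(); g=p+Rm@[0,.1557,0]; print("grasp H",unH(g))
d=cam("wrist");save(d,"w22",(220,180,420,420),2.5)
```

```text
t 17.42 tcp [589.8 -61.3 215.7] tx [-0.079 -0.997 -0.013] tz [ 0.997 -0.079 -0.001] F [ 0.3  1.  -1. ] w 9.7
grasp H [-69.65766956  65.37945325  59.9886659 ]
```

View pics/w22.png

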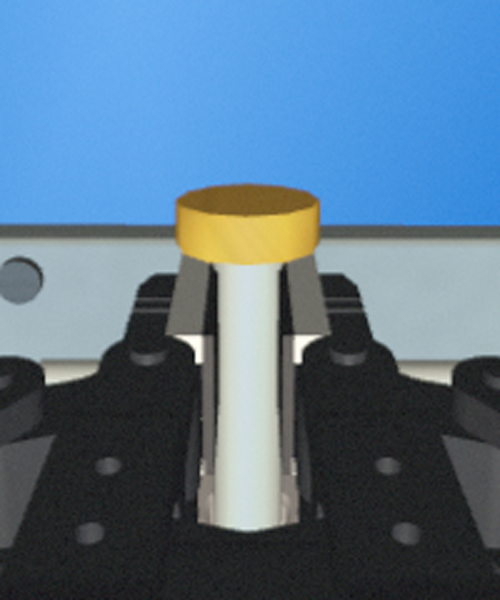

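Request:
drive_tool:
  steps:
    - [[2,0,0,-0.005,0],[4,0,0,-0.005,0],[6,0.3,0,-0.005,0],[8,0.3,0,-0.005,0],[8,0.3,0,-0.005,0]]

```text
clock: 17.88
ee_pos: [0.5894, -0.0667, 0.2157]
tcp_rot: [0.486, -0.477, 0.522, -0.513]
ft_force: [-0.8, 7.7, 4.4]
grip_width: 0.0094
```

Request:
drive_tool:
  steps:
    - [[2,0,0,0,0],[4,0,0,0,0],[6,0,0,0,0],[6,0,0,0,0]]

```text
clock: 18.22
ee_pos: [0.5891, -0.0706, 0.2161]
tcp_rot: [0.487, -0.477, 0.523, -0.512]
ft_force: [-0.9, 7.8, 5.1]
grip_width: 0.0095
```

Request:
drive_tool:
  steps:
    - [[2,0,0,0,0],[4,0,0,0,0],[4,0,0,0,0]]

```text
clock: 18.47
ee_pos: [0.5889, -0.0733, 0.2163]
tcp_rot: [0.488, -0.476, 0.524, -0.511]
ft_force: [-0.5, 6.4, 3.3]
grip_width: 0.0096
```

Run:
```python
from h import *
p,Rm,o=st(); g=p+Rm@[0,.1557,0]; print("grasp H",unH(g))
d=cam("wrist");save(d,"w23",(220,180,420,420),2.5)
t=cam("top");save(t,"t23",(290,140,390,290),4)
```

```text
t 18.47 tcp [588.9 -73.3 216.3] tx [-0.07  -0.997 -0.024] tz [ 0.998 -0.07  -0.002] F [-0.5  6.4  3.3] w 9.6
grasp H [-69.8394513   55.0010941   60.68383515]
```

View pics/w23.png

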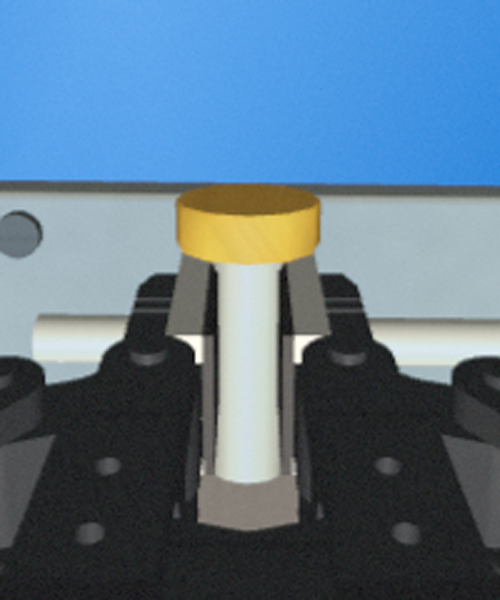

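Resistance is about 7 N, so there is some strain in the grip. I'll release and regrip in place so the pin relaxes.

Request:
drive_tool:
  steps:
    - [[0,0,0,0,0.2],[0,0,0,0,0.2],[0,1,0,0,0.2],[0,1.5,0,0,0.2],[0,1.5,0,0,0.2]]

```text
clock: 18.98
ee_pos: [0.5888, -0.0739, 0.2146]
tcp_rot: [0.488, -0.477, 0.523, -0.511]
ft_force: [-0.0, 0.6, -0.9]
grip_width: 0.0173
```

Run:
```python
from h import *
p,Rm,o=st(); g=p+Rm@[0,.1557,0]; print("grasp H",unH(g))
d=cam("wrist");save(d,"w24",(220,180,420,420),2.5)
```

```text
t 18.98 tcp [588.8 -73.9 214.6] tx [-0.071 -0.997 -0.023] tz [ 0.998 -0.071 -0.002] F [-0.   0.6 -0.9] w 17.3
grasp H [-69.92668948  54.29998031  58.9747993 ]
```

View pics/w24.png

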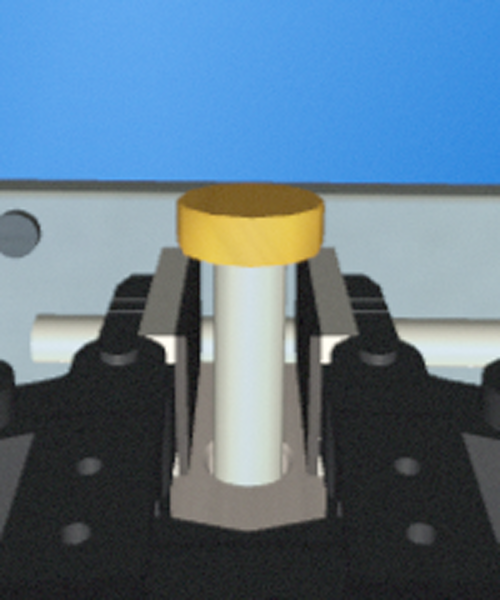

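Request:
drive_tool:
  steps:
    - [[0,0,0,0,0],[0,0,0,0,0],[0,0,0,0,0],[1,0,0,0,0],[2,0,0,0,0]]

```text
clock: 19.45
ee_pos: [0.5888, -0.0751, 0.2147]
tcp_rot: [0.488, -0.476, 0.524, -0.511]
ft_force: [0.2, 2.6, 1.4]
grip_width: 0.0096
```

Request:
drive_tool:
  steps:
    - [[2,0,0,0,0],[4,-0.1,0,0,0],[6,-0.1,0,0,0],[6,-0.1,0,0,0]]

```text
clock: 19.78
ee_pos: [0.5884, -0.0811, 0.2149]
tcp_rot: [0.488, -0.476, 0.524, -0.511]
ft_force: [-0.7, 3.4, 4.2]
grip_width: 0.0095
```

Run:
```python
from h import *
p,Rm,o=st(); g=p+Rm@[0,.1557,0]; print("grasp H",unH(g),o["ft_torque"])
d=cam("wrist");save(d,"w25",(220,180,420,420),2.5)
```

```text
t 19.78 tcp [588.4 -81.1 214.9] tx [-0.07  -0.997 -0.025] tz [ 0.998 -0.07  -0.002] F [-0.7  3.4  4.2] w 9.5
grasp H [-69.78108548  47.36069488  59.25456766] [ 0.65563053  0.13141173 -0.02925049]
```

View pics/w25.png

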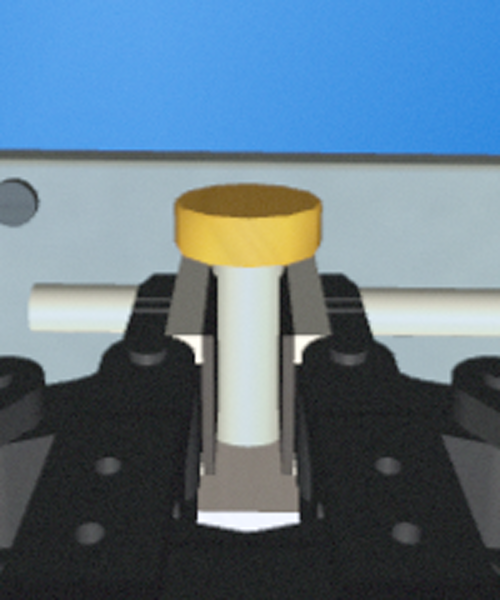

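Now I'll release and move back to grip the brass head itself.

Request:
drive_tool:
  steps:
    - [[0,0,0,0,0.5],[0,0,0,0,0.5],[0,0,0,0,0.5],[-15,0,0,0,0.5],[-31,0,0,0,0.5]]

```text
clock: 20.25
ee_pos: [0.5904, -0.052, 0.2155]
tcp_rot: [0.487, -0.476, 0.524, -0.512]
ft_force: [-0.2, 0.7, -0.3]
grip_width: 0.0425
```

Request:
drive_tool:
  steps:
    - [[0,0,0,0,0.5],[0,0,0,0,0.5],[0,0,0,0,0.5]]

```text
clock: 20.5
ee_pos: [0.5903, -0.0531, 0.2154]
tcp_rot: [0.486, -0.476, 0.524, -0.512]
ft_force: [0.1, -0.9, 0.2]
grip_width: 0.0425
```

Run:
```python
from h import *
p,Rm,o=st(); g=p+Rm@[0,.1557,0]; print("grasp H",unH(g))
d=cam("wrist");save(d,"w26",(220,180,420,420),2.5)
for s in (-10,-13,-16): print(s,headproj(d,s,0))
```

```text
t 20.5 tcp [590.3 -53.1 215.4] tx [-0.074 -0.997 -0.021] tz [ 0.997 -0.074 -0.002] F [ 0.1 -0.9  0.2] w 42.5
grasp H [-69.93749649  74.8822737   59.72864624]
-10 {'outer_c': array([323.2, 320.1]), 'outer_top': array([323.6, 335.7]), 'outer_bot': array([322.9, 306.9]), 'sh_top': array([323.5, 354.5]), 'sh_bot': array([322.8, 323.2]), 'tip': array([322.3, 511.7])}
-13 {'outer_c': array([323.2, 326.7]), 'outer_top': array([323.5, 342.8]), 'outer_bot': array([322.9, 313.1]), 'sh_top': array([323.5, 361.4]), 'sh_bot': array([322.8, 329.2]), 'tip': array([322.3, 516.3])}
-16 {'outer_c': array([323.1, 333.3]), 'outer_top': array([323.5, 349.9]), 'outer_bot': array([322.8, 319.2]), 'sh_top': array([323.4, 368.3]), 'sh_bot': array([322.8, 335.2]), 'tip': array([322.3, 520.9])}
```

View pics/w26.png

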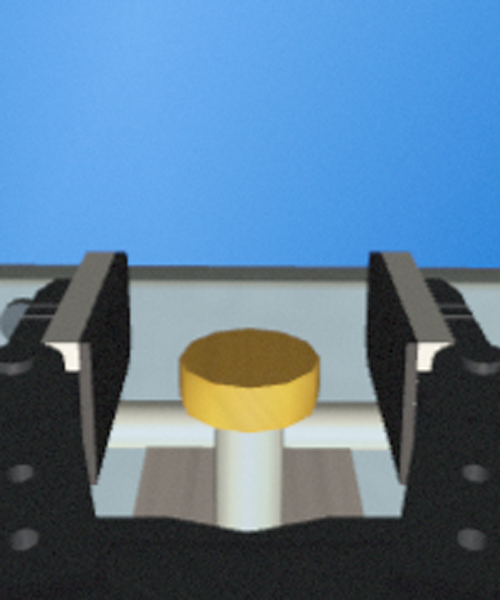

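The head is between the open pads, with its outer face at v≈311 to 335, so the shoulder is at y≈65. I'll shift back 3 mm, close and push.

Request:
drive_tool:
  steps:
    - [[-3,1,0,0,0.5],[-3,1,0,0,0],[-3,1,0,0,0],[-3,1,0,0,0],[-3,1,0,0,0]]
  newtons: 40

```text
clock: 20.97
ee_pos: [0.5904, -0.0506, 0.2146]
tcp_rot: [0.486, -0.476, 0.524, -0.513]
ft_force: [-0.1, -0.2, -0.0]
grip_width: 0.0211
```

Request:
drive_tool:
  steps:
    - [[0,0,0,0,0],[2,0,0,0,0],[4,-0.1,0,0,0],[6,-0.1,0,0,0],[6,-0.1,0,0,0]]

```text
clock: 21.38
ee_pos: [0.5901, -0.0566, 0.2147]
tcp_rot: [0.486, -0.476, 0.524, -0.513]
ft_force: [0.1, 2.1, 2.2]
grip_width: 0.021
```

Run:
```python
from h import *
p,Rm,o=st(); g=p+Rm@[0,.1557,0]; print("grasp H",unH(g))
d=cam("wrist");save(d,"w27",(220,180,420,420),2.5)
```

```text
t 21.38 tcp [590.1 -56.6 214.7] tx [-0.075 -0.997 -0.022] tz [ 0.997 -0.075 -0.002] F [0.1 2.1 2.2] w 21.0
grasp H [-69.83384414  71.4185094   59.05935911]
```

View pics/w27.png

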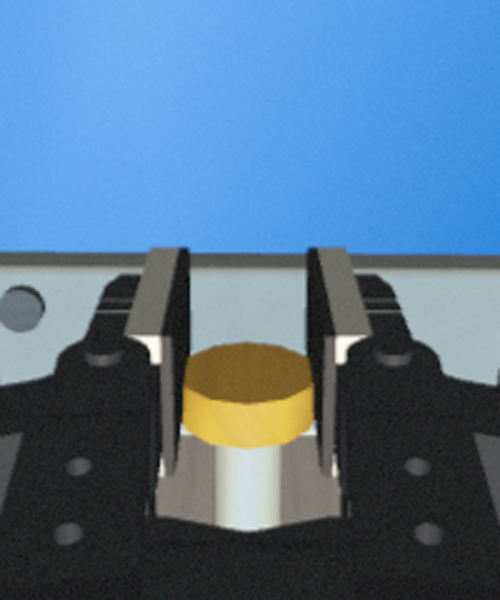

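The head is held and slides with about 2 N. Continuing.

Request:
drive_tool:
  steps:
    - [[2,0,0,0,0],[4,0,0,0,0],[6,-0.1,0,0,0],[8,-0.2,0,0,0],[9,-0.2,0,0,0]]

```text
clock: 21.85
ee_pos: [0.5895, -0.0656, 0.2149]
tcp_rot: [0.486, -0.475, 0.524, -0.513]
ft_force: [0.5, 4.8, 4.6]
grip_width: 0.0208
```

Request:
drive_tool:
  steps:
    - [[2,0,0,0,0],[4,0,0,0,0],[6,-0.1,0,0,0],[8,-0.2,0,0,0],[8,-0.2,0,0,0]]

```text
clock: 22.27
ee_pos: [0.5888, -0.0742, 0.2152]
tcp_rot: [0.486, -0.475, 0.524, -0.513]
ft_force: [-1.0, 3.8, 5.4]
grip_width: 0.021
```

Run:
```python
from h import *
p,Rm,o=st(); g=p+Rm@[0,.1557,0]; print("grasp H",unH(g))
d=cam("wrist");save(d,"w28",(220,180,420,420),2.5)
```

```text
t 22.27 tcp [588.8 -74.2 215.2] tx [-0.076 -0.997 -0.022] tz [ 0.997 -0.076 -0.001] F [-1.   3.8  5.4] w 21.0
grasp H [-69.70542525  53.75374866  59.55009482]
```

View pics/w28.png

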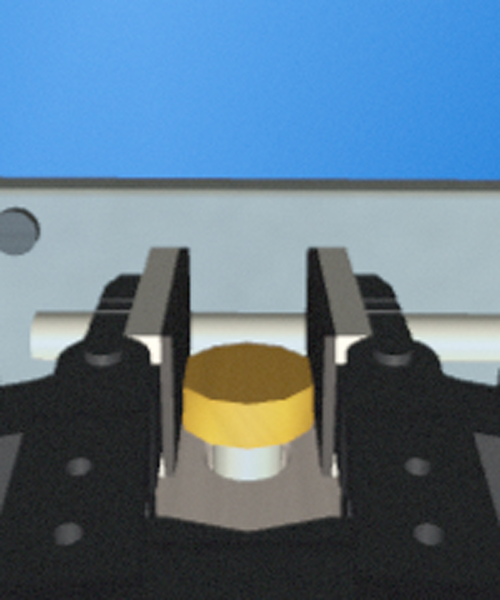

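About 9 mm to go: the shank is visible between the head's front edge at v≈358 and the lug.

Request:
drive_tool:
  steps:
    - [[2,0,0,0,0],[4,0,0,0,0],[6,0,0,0,0],[6,0,0,0,0]]

```text
clock: 22.65
ee_pos: [0.5884, -0.0802, 0.2154]
tcp_rot: [0.486, -0.475, 0.524, -0.513]
ft_force: [-0.9, 4.9, 7.4]
grip_width: 0.021
```

Request:
drive_tool:
  steps:
    - [[1,0,0,0,0],[2,0,0,0,0],[3,0,0,0,0],[3,0,0,0,0]]

```text
clock: 22.98
ee_pos: [0.5884, -0.0811, 0.2156]
tcp_rot: [0.487, -0.475, 0.525, -0.512]
ft_force: [0.6, 9.2, 6.2]
grip_width: 0.0212
```

Run:
```python
from h import *
p,Rm,o=st(); g=p+Rm@[0,.1557,0]; print("grasp H",unH(g))
d=cam("wrist");save(d,"w29",(220,180,420,420),2.5)
```

```text
t 22.98 tcp [588.4 -81.1 215.6] tx [-0.074 -0.997 -0.026] tz [ 0.997 -0.074 -0.002] F [0.6 9.2 6.2] w 21.2
grasp H [-69.7016319   47.51101971  59.95569632]
```

View pics/w29.png

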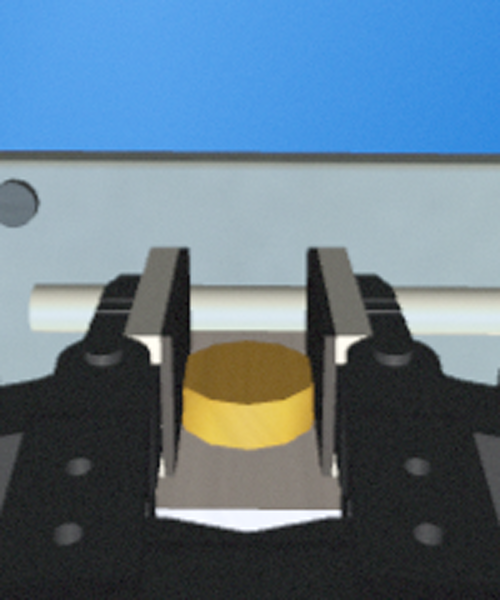

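Request:
drive_tool:
  steps:
    - [[2,0.3,0,0,0],[4,0.3,0,0,0],[5,0.3,0,0,0],[5,0.3,0,0,0]]

```text
clock: 23.37
ee_pos: [0.5885, -0.0822, 0.2156]
tcp_rot: [0.489, -0.474, 0.526, -0.509]
ft_force: [-0.7, 13.2, 8.8]
grip_width: 0.0212
```

Run:
```python
from h import *
p,Rm,o=st(); g=p+Rm@[0,.1557,0]; print("grasp H",unH(g))
d=cam("wrist");save(d,"w30",(260,280,380,400),5)
t=cam("top");save(t,"t30",(290,140,390,290),4)
```

```text
t 23.37 tcp [588.5 -82.2 215.6] tx [-0.071 -0.997 -0.032] tz [ 0.997 -0.071 -0.002] F [-0.7 13.2  8.8] w 21.2
grasp H [-69.72491619  47.38180075  60.01595301]
```

View pics/w30.png

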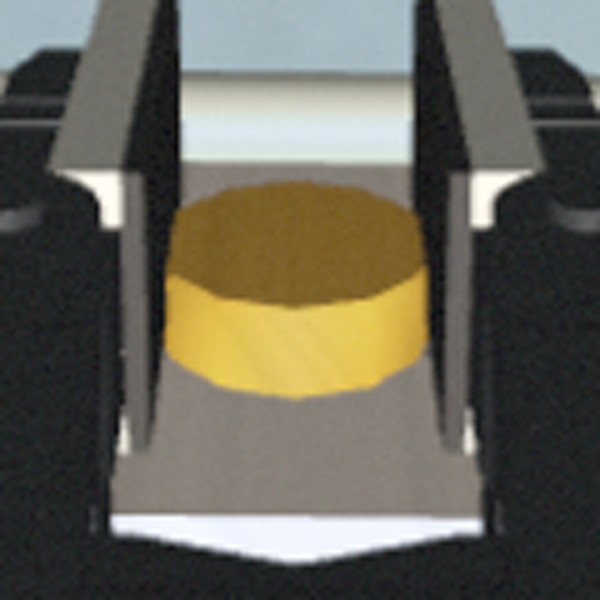

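View pics/t30.png

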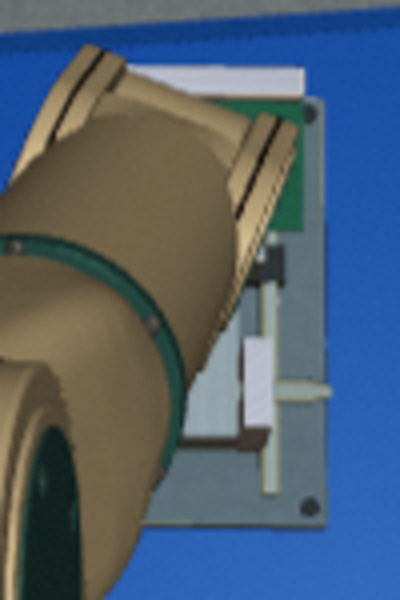

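In the top view the tip protrudes about 15 px (≈29 mm, plus about 2 mm hidden by the lug edge) beyond the far lug. In the wrist view the head is flush with the lug, and the force rises without motion, so the pin is home. Releasing and lifting away.

Request:
drive_tool:
  steps:
    - [[0,0,0,0,0.5],[0,0,0,0,0.5],[0,0,0,0,0.5],[-3,0,0,0,0.5],[-3,-10,0,0,0.5]]

```text
clock: 23.88
ee_pos: [0.5877, -0.0797, 0.2242]
tcp_rot: [0.488, -0.475, 0.527, -0.508]
ft_force: [0.1, 0.3, -0.7]
grip_width: 0.0426
```

Request:
drive_tool:
  steps:
    - [[-10,-35,0,0,0.5],[-40,-70,0,0,0.5],[-75,-90,0,0,0.5],[-110,-100,0,0,0.5],[-110,-100,0,0,0.5]]

```text
clock: 24.3
ee_pos: [0.5975, 0.0359, 0.3311]
tcp_rot: [0.494, -0.474, 0.525, -0.505]
ft_force: [-0.4, 0.7, -0.7]
grip_width: 0.0427
```

Request:
drive_tool:
  steps:
    - [[-38,0,-10,0,0.5],[-76,0,-20,0,0.5],[-110,0,-30,0,0.5],[-110,0,-30,0,0.5],[-110,0,-30,0,0.5]]

```text
clock: 24.72
ee_pos: [0.5734, 0.1506, 0.3356]
tcp_rot: [0.496, -0.476, 0.523, -0.504]
ft_force: [-0.9, -0.0, -0.4]
grip_width: 0.0423
```

Run:
```python
from h import *
st()
s=cam("scene");save(s,"s31",(220,190,340,310),6)
t=cam("top");save(t,"t31",(290,140,390,290),4);save(t,"t31f");save(s,"s31f")
```

```text
t 24.72 tcp [573.4 150.6 335.6] tx [-0.055 -0.998 -0.04 ] tz [ 0.998 -0.055 -0.001] F [-0.9 -0.  -0.4] w 42.3
```

View pics/s31.png

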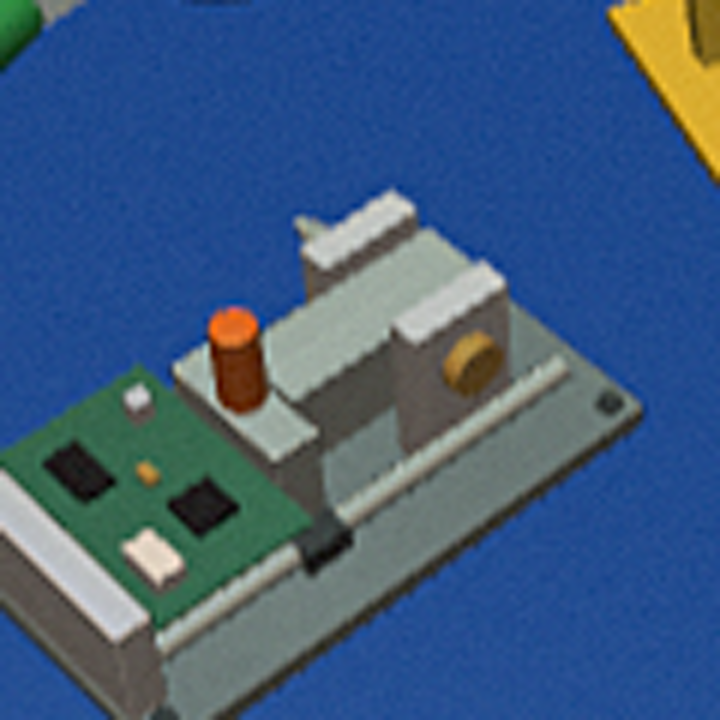

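View pics/t31.png

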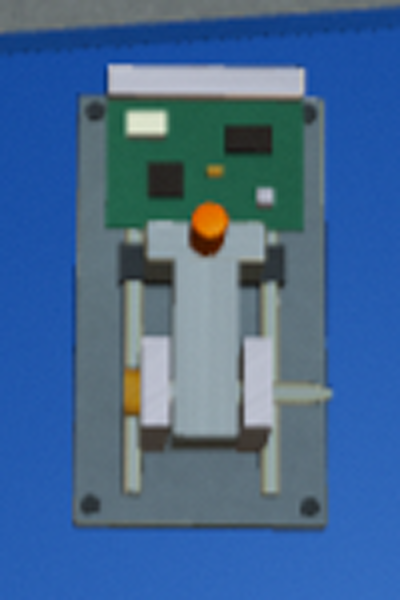

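View pics/t31f.png

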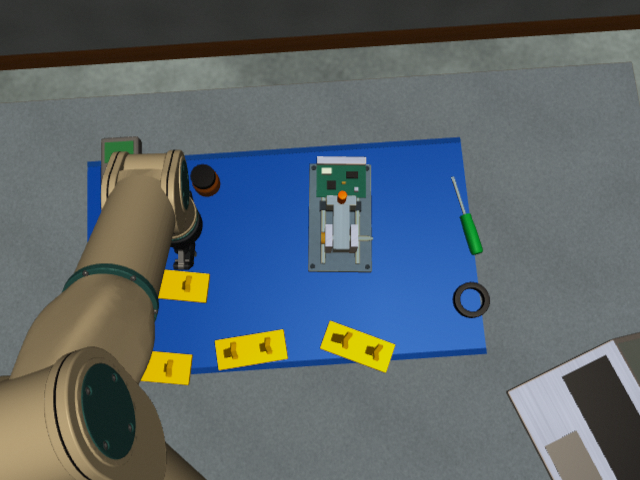

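Run:
```python
from h import *
t=cam("top"); HO[:]=[.6557,-.127,0]
c=lambda x,y:(290+x/4-.4,140+y/4-.4)
for n,x,y,z in (("tip",332,393,58),("head outer top",125,391,62),("lug outer L",141,380,82),("lug outer R",272,380,82)): print(n,unH(onz(t,*c(x,y),z/1e3)).round(1))
k=c(209,217);print("knob",unH(onz(t,*k,.106)).round(1))
st()
```

```text
tip [-70.3 -63.   58. ]
head outer top [-70.7  39.9  62. ]
lug outer L [-69.4  32.4  82. ]
lug outer R [-69.1 -31.4  82. ]
knob [6.30e+00 1.00e-01 1.06e+02]
t 24.87 tcp [574.6 145.5 335.7] tx [-0.063 -0.997 -0.037] tz [ 0.998 -0.063  0.   ] F [ 0.5 -0.3  0.3] w 42.8
```

The tip is at y≈-63 (home is -63), the head's outer face is at y≈40 (home is 40), and the knob is at x≈6 (closed is 5). Everything is at its target, so I'm handing in.

```bash
python3 -c "
from bench import *
print(finish_job())"
```

```text
the job is handed in; nothing more can be done
None
```

The pin is fully home through both lugs and the tongue with the jaw closed. I handed the job in at about 25 s of the 67 s allowed. `finish_job()` gave no verdict, so the checks below are my own measurements.

**What I did**
- I closed the jaw by its orange knob until it stopped against the board.
- I took the pin from the cradle farthest from the base, then levelled it from 20° to about 0° by pressing it lightly on the entry lug's top.
- I fed it in with two grips on the shank and a final push holding the brass head. Wrist force while handling the pin peaked at about 16 N; on the jaw stop it reached about 21 N. I then let go and moved clear.

**Last checks, from the top camera in the holder's frame**

| Point | Measured | Fully home |
|---|---|---|
| Pin tip, y | about -63 mm | -63 mm |
| Head's outer face, y | about 40 mm | 40 mm |
| Pin, x | about -70.5 mm | -70 mm |
| Jaw knob, x | about 6 mm | 5 mm |

- The screwdriver, tape and jar look unmoved. The meter was mostly hidden by the arm in the last picture, but the arm never went near it.
- The robot was touching nothing at the end.

**What disagreed**
- The wrist and top cameras differed by 3 to 7 mm along y, so I relied on views showing the pin, fingers and holder together.
- At about 10 mm before the far end of the shank grip the pin met about 8 N of resistance. Releasing and regripping cleared it.

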